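# Rack the hand tools, latch the keeper bar and slide the rack home under the glass shelf

### The arm

A 6-joint arm with a two-finger parallel gripper is mounted at the origin on the work surface. World frame = base frame: x ahead of the robot, y to its left, z up, the work surface at z = 0. Lengths are in m, angles in rad, forces in N, time in s.
With the tool pointing down it reaches from about 0.25 to 0.775 m from the base axis. Payload 4 kg.
Tool frame: the origin (TCP) lies on the front face of the gripper's body, between the roots of the fingers; the fingertips stand 73 mm ahead of it and the grasp point (between the pads) lies 54 mm ahead of it (ctrl.tcp_to_tips is the distance from the TCP to the fingertips, in m); z points along the fingers, y is the line along which they close (so a half turn about z gives the same grasp; the last joint's range is limited). The gripper opens to 85 mm and grips with 20 to 120 N. Pads are 22 mm wide; open, the fingers measure 114 mm over their backs; the gripper's body (76 mm by 85 mm) begins 54 mm behind the grasp point. The pads swing forward as they close: fully open they stand 13 mm farther back than shut.
Start: joints at [-1.414, 0.087, 1.371, -0, 1.684, -0.103], TCP at [0.141, -0.532, 0.304] pointing down, gripper open.
Joint ranges: [-3.1, 3.1], [-0.76, 2.03], [0.27, 2.55], [-1.08, 4.22], [0.17, 2.65], [-2.57, 2.57]. Speed limits (rad/s): [2.79, 2.79, 3.14, 3.14, 3.14, 3.14].

### API

Orientations are given as a unit quaternion [w, x, y, z].
In Python, from station import ctrl gives the robot as it stands.
- The arm moves only by the tool carry_out, never from a script. Its argument "increments" is a list of rows, each an object with "twist": the turn, a rotation vector about the tool's x, y, z in rad, a list of three; "dp": the shift along the tool's x, y, z in m, a list of three; "claw": the closure, from 0 (fully open) to 1 (shut). A call has 1 to 12 rows; each row is the pose to reach, as a shift and turn from the pose commanded when the call began, along the tool's axes at that moment; what a row does not reach only later rows make up. A row lasts 1/8 s, in which the tool goes at most 62.5 mm and 10.7 degrees, less where a joint would pass 70% of its speed; a pose out of reach is approached as far as the arm can. A call with a gripper value outside its range is refused whole. The fingers move at their own pace and stop on an object; "force" is the grip in N (left out, the last holds). Time passes only in rows, so rows that repeat a pose let the fingers close. It gives the time, the measured TCP pose, the force, the opening and the grip force at its end, in the units of the state.
- ctrl.state(): the state, without advancing time (a new reading comes with each control period).
- ctrl.get_image(name): name is "scene" or "top"; returns (picture, depth): 420x560x3 uint8, blue, green, red; 420x560 float32, m along the optical axis (not along the pixel's ray), 0 where there is no reading.
- ctrl.get_calibration(name): a dict with "mtx" (3x3 intrinsics, pixels), "R" (3x3) and "t" (3): a world point X has camera coordinates R X + t. Camera axes: x right, y down, z forward; pixel columns grow to the right and rows downward; lengths in m; the calibration is good to about 2 mm. A picture is of the moment at which its call begins. get_calibration takes no time and is no camera call.
- ctrl.finish_job(): hands the job in; it is judged then, once.
Trained networks look in the newest picture that a camera, given by its name, has taken for a name from the list of things; names that differ only in an ending like _2 or _b are one class to them, and where a whole thing is asked for, a point or a joint stands for the part that bears it (a point fixed in the world has none). Each returns a list of dicts, best first, with "p" (0 to 1); they miss things now and then, are a little off and sometimes report something else, mostly with a low value. They report only what shows in the picture. A call takes as long as a camera call. They do not tell look-alikes from the thing itself.
- ctrl.boxes_of(query, camera): "point" ([x, y, z] in m, in world coordinates, good to about 4 mm: the middle of the surface that is visible of it).
- ctrl.pinpoint(query, camera): "point" ([x, y, z] in m, in world coordinates, good to about 4 mm: a listed point, or the origin of a listed thing).
The state is a dict: "time_s": time; "joints": joint angles; "joint_velocities": joint speeds; "joint_efforts": joint torques, N m; "tcp_pos": TCP position; "eef_rot": TCP orientation; "force": force on the tool from outside, world axes, zero at the start; "ft_torque": the same for the moment, N m; "grip_width": finger opening in m; "grasp_force": force on a finger pad.
Only numpy, scipy, OpenCV 4.12 (cv2) and the standard library are available. Lean on these libraries where they do the work, as an engineer would, in place of code of your own. Each camera call takes 0.05 s, during which the arm holds its last target. There are 200 camera calls.

### The job

Put the watchmaker's slim hand tools away for the night: draw the rack's carriage fully out from under the glass shelf, swing its keeper bar clear, and lay every hand tool lying loose on the bench (three or four of them) across the two combs, one to a bay, roughly centred, either way round. With the carriage still out, swing the keeper bar shut over the tools until it snaps past its spring catch, then slide the carriage fully home under the shelf; leave everything else on the bench where it is.

Things in the scene. Friction and masses are not known exactly. Their poses are not given: they have to be found in the camera images.
- screwdriver: Screwdriver of blue aluminium, square shank 14 x 14 mm and 110 mm long; origin at the shank's centre (7 mm above whatever it lies on), own x along the shank; 90 g or so. A 22 mm steel blade at +x and a 10 mm end cap at -x.
- springbar_tool: Steel spring bar tool, square shank 14 x 14 mm and 110 mm long; origin at the shank's centre (7 mm above whatever it lies on), own x along the shank; 90 g or so. A flat 16 mm fork at +x, an 18 mm pin at -x.
- case_knife: Case knife with a dark wood handle, square shank 14 x 14 mm and 110 mm long; origin at the shank's centre (7 mm above whatever it lies on), own x along the shank; 90 g or so. A 20 mm blade at +x.
- pin_vise: Aluminium pin vise, square shank 14 x 14 mm and 110 mm long; origin at the shank's centre (7 mm above whatever it lies on), own x along the shank; 90 g or so. An 18 mm brass cone at +x, an 8 mm dark cap at -x.
- rack: Fixed tool rack: dark wood base 250 x 370 mm, 12 thick. Origin on the bench under the middle of the drawn-out carriage; x away from the robot (give or take its yaw), y left. A glass shelf (underside 100 mm, top 112 over the bench) covers its x -100..150, y -95..-290 mm, on walls along the far edge (x 140..150) and the outer right edge (y -285..-295).
- carriage (a joint): Position of the aluminium carriage (with combs, keeper bar and catch) on its rails, m: 0 = fully drawn out to the left, clear of the shelf; 0.17 = fully home at the stop under the shelf. It slides along the rack's -y, stays where it is left, and takes about 7 N to move.
- carriage_mid (a point): Top of the carriage's floor plate, its centre (22 mm above the bench); axes along the rack's. Two combs cross it at y = +-38 mm (12 mm thick): sills 40 mm above the bench, teeth 12 mm higher between the bays. A tool lies along y on both sills; between the combs there is free space down to the floor plate.
- carriage_handle (a point): Middle of the top of the carriage's upright steel handle post (105 mm above the bench), 18 mm in rack x by 14 mm in rack y, free for its top 80 mm; it stands 125 mm from carriage_mid at the near (-x) edge, and stays in front of the shelf's near edge all the way.
- keeper (a joint): Keeper bar, rad: 0 = shut across all bays, along the rack's x; grows as it swings level to the left (+y), to 1.35 at its stop. Light friction, stays where left. Over the last 0.09 rad it rides over a spring ball (about 3 N at the knob) that then holds it shut; pull it back over the ball to open. Beyond about 1.2 all bays are clear.
- keeper_hinge (a point): On the keeper's vertical hinge axis at the carriage's far (+x) edge, 118 mm from carriage_mid, 64 mm above the bench. The bar is round, 12 mm thick, 215 mm long, its underside 58 mm above the bench (4 mm over the lying tools).
- keeper_knob (a point): Middle of the top (94 mm above the bench) of the keeper's round upright knob, diameter 14 mm, 24 mm tall above the bar, 150 mm from the hinge axis.
- bay0 (a point): Bay 0 of 4 (0 nearest the robot, 44 mm apart along the rack's x): point at sill height (40 mm above the bench) midway between the two combs; x, y, z along the rack's. The gap between teeth is 25 mm wide. A seated tool's origin is 7 mm above this point.
- bay1 (a point): Bay 1 of 4 (0 nearest the robot, 44 mm apart along the rack's x): point at sill height (40 mm above the bench) midway between the two combs; x, y, z along the rack's. The gap between teeth is 25 mm wide. A seated tool's origin is 7 mm above this point.
- bay2 (a point): Bay 2 of 4 (0 nearest the robot, 44 mm apart along the rack's x): point at sill height (40 mm above the bench) midway between the two combs; x, y, z along the rack's. The gap between teeth is 25 mm wide. A seated tool's origin is 7 mm above this point.
- bay3 (a point): Bay 3 of 4 (0 nearest the robot, 44 mm apart along the rack's x): point at sill height (40 mm above the bench) midway between the two combs; x, y, z along the rack's. The gap between teeth is 25 mm wide. A seated tool's origin is 7 mm above this point.
- crystal_box: Round glass crystal container, diameter 72 mm, 35 mm tall; origin under its centre. Not to be disturbed.
- movement_holder: Orange plastic movement holder, disc of diameter 68 mm with a block on top, 32 mm tall; origin under its centre. Not to be disturbed.
- loupe: Black eye loupe, diameter 44 mm, 34 mm tall; origin under its centre. Not to be disturbed.
- oil_jar: Amber oil jar, diameter 44 mm, 60 mm tall; origin under its centre. Not to be disturbed.
- brass_anvil: Round brass bench anvil, diameter 60 mm, 35 mm tall; origin under its centre. Not to be disturbed.
- oilstone: Grey oilstone, 150 x 50 x 22 mm, long along its x; origin under its centre. Not to be disturbed.
There are look-alikes about, which are no part of the job. Of the things that look like the springbar_tool, take the one that is farthest from the robot's base at the start. Of the things that look like the case_knife, take the one that is farthest to the robot's right at the start.

How it is judged:
On the way, in this order (a step that is already met when the one before it is completed fails the run):
1. carriage drawn out (within 20 mm) and every tool seated in a bay (value of joint carriage below 0.02 m and x of screwdriver in the frame of carriage_mid between -0.08 and 0.08 m and y of screwdriver in the frame of carriage_mid between -0.025 and 0.025 m and z of screwdriver in the frame of carriage_mid between 0.021 and 0.03 m and angle between the x axis of each of screwdriver, springbar_tool, case_knife, pin_vise and the y axis of carriage_mid, either way round below 0.2 rad and x of springbar_tool in the frame of carriage_mid between -0.08 and 0.08 m and y of springbar_tool in the frame of carriage_mid between -0.025 and 0.025 m and z of springbar_tool in the frame of carriage_mid between 0.021 and 0.03 m and x of case_knife in the frame of carriage_mid between -0.08 and 0.08 m and y of case_knife in the frame of carriage_mid between -0.025 and 0.025 m and z of case_knife in the frame of carriage_mid between 0.021 and 0.03 m and x of pin_vise in the frame of carriage_mid between -0.08 and 0.08 m and y of pin_vise in the frame of carriage_mid between -0.025 and 0.025 m and z of pin_vise in the frame of carriage_mid between 0.021 and 0.03 m), for 0.3 s.
2. keeper bar shut past its catch while the carriage is still out and the tools are in their bays (value of joint keeper below 0.03 rad and value of joint carriage below 0.04 m and x of screwdriver in the frame of carriage_mid between -0.08 and 0.08 m and y of screwdriver in the frame of carriage_mid between -0.025 and 0.025 m and z of screwdriver in the frame of carriage_mid between 0.021 and 0.03 m and angle between the x axis of each of screwdriver, springbar_tool, case_knife, pin_vise and the y axis of carriage_mid, either way round below 0.2 rad and x of springbar_tool in the frame of carriage_mid between -0.08 and 0.08 m and y of springbar_tool in the frame of carriage_mid between -0.025 and 0.025 m and z of springbar_tool in the frame of carriage_mid between 0.021 and 0.03 m and x of case_knife in the frame of carriage_mid between -0.08 and 0.08 m and y of case_knife in the frame of carriage_mid between -0.025 and 0.025 m and z of case_knife in the frame of carriage_mid between 0.021 and 0.03 m and x of pin_vise in the frame of carriage_mid between -0.08 and 0.08 m and y of pin_vise in the frame of carriage_mid between -0.025 and 0.025 m and z of pin_vise in the frame of carriage_mid between 0.021 and 0.03 m), for 0.3 s.
3. carriage fully home with the keeper bar shut (value of joint keeper below 0.03 rad and value of joint carriage above 0.163 m), for 0.3 s.
At the end, for the whole second after the job is handed in: The carriage is home (within 7 mm of its stop), the keeper bar is shut past its catch (under 0.03 rad), every tool present lies down in a bay on both combs (within 25 mm of centred lengthwise, along the bay within 0.2 rad) and is at rest (all of step 3 and x of screwdriver in the frame of carriage_mid between -0.08 and 0.08 m and y of screwdriver in the frame of carriage_mid between -0.025 and 0.025 m and z of screwdriver in the frame of carriage_mid between 0.021 and 0.03 m and angle between the x axis of each of screwdriver, springbar_tool, case_knife, pin_vise and the y axis of carriage_mid, either way round below 0.2 rad and x of springbar_tool in the frame of carriage_mid between -0.08 and 0.08 m and y of springbar_tool in the frame of carriage_mid between -0.025 and 0.025 m and z of springbar_tool in the frame of carriage_mid between 0.021 and 0.03 m and x of case_knife in the frame of carriage_mid between -0.08 and 0.08 m and y of case_knife in the frame of carriage_mid between -0.025 and 0.025 m and z of case_knife in the frame of carriage_mid between 0.021 and 0.03 m and x of pin_vise in the frame of carriage_mid between -0.08 and 0.08 m and y of pin_vise in the frame of carriage_mid between -0.025 and 0.025 m and z of pin_vise in the frame of carriage_mid between 0.021 and 0.03 m and linear speed of each of screwdriver, springbar_tool, case_knife, pin_vise below 0.02 m/s); the robot touches nothing.
It fails at once if the crystal container, movement holder, loupe, oil jar, anvil or oilstone is moved more than 30 mm (distance of any of crystal_box, movement_holder, loupe, oil_jar, brass_anvil, oilstone from where it was at the start of the episode above 0.03 m).
Of screwdriver, springbar_tool, case_knife, pin_vise only 3 to 4 are there at a start; the rules pass over those that are not, and their reading is None.
At some moment in a run one of screwdriver, springbar_tool, case_knife, pin_vise may be knocked a few centimetres aside while the robot is not near it.
Once in a run the grip may slacken for a moment while it holds something.
It also fails if it takes over 210 s, if anything falls off the work surface, if the arm or the gripper's body presses on something with over 40 N, if the wrist force passes 120 N, or if a joint passes its speed limit or range.

## Working session

There is one attempt and no reset: what is moved stays moved. The work goes in short steps, Python scripts to look and compute and a tool call to move; the robot and the scene stay as the last step left them, time stands still between calls to the robot, and variables do not carry over. Pictures are saved under pics/ and viewed, at most 14 in all, crops included, and the job is handed in when it is done.

Besides the shell and the picture viewer there is one more tool, called as name(argument=value, ...) on one line, values as JSON. carry_out: Moves the arm, as the interface text tells. Its arguments: {"type":"object","properties":{"increments":{"type":"array"},"force":{"type":"number"}},"required":["increments"]}

```bash
ls; mkdir -p pics
python3 - <<'E'
from station import ctrl
import cv2
for n in("scene","top"):
    im,d=ctrl.get_image(n); cv2.imwrite(f"pics/{n}0.png",im)
    c=ctrl.get_calibration(n); print(n,c["mtx"].round(1).tolist(),c["R"].round(3).tolist(),c["t"].round(3).tolist())
for q in["screwdriver","springbar_tool","case_knife","pin_vise","carriage_mid","carriage_handle","keeper_hinge","keeper_knob","bay0","bay3","rack"]:
    for n in("top","scene"):
        print(q,n,[([round(v,3) for v in e["point"]],round(e["p"],2)) for e in ctrl.pinpoint(q,n)])
print(ctrl.state())
E
```

```text
pics
scene [[400.8, 0.0, 280.4], [0.0, 400.8, 210.2], [0.0, 0.0, 1.0]] [[-0.038, 0.999, 0.01], [0.735, 0.034, -0.677], [-0.677, -0.018, -0.736]] [0.039, -0.355, 1.507]
top [[487.2, 0.0, 279.2], [0.0, 487.2, 213.1], [0.0, 0.0, 1.0]] [[-0.023, -1.0, 0.002], [-0.979, 0.022, -0.204], [0.204, -0.007, -0.979]] [-0.007, 0.546, 1.407]
screwdriver top [([0.642, -0.297, 0.007], 0.52)]
screwdriver scene [([0.646, -0.296, 0.006], 0.76)]
springbar_tool top [([0.303, -0.219, 0.005], 0.71), ([0.5, -0.292, 0.009], 0.45)]
springbar_tool scene [([0.308, -0.218, 0.009], 0.56), ([0.502, -0.296, 0.004], 0.53), ([0.633, 0.084, 0.044], 0.34)]
case_knife top [([0.545, 0.071, 0.044], 0.68), ([0.438, -0.292, 0.006], 0.6), ([0.315, 0.179, 0.008], 0.54), ([0.481, -0.484, -0.001], 0.46)]
case_knife scene [([0.433, -0.289, 0.005], 0.69), ([0.315, 0.18, 0.007], 0.65), ([0.484, -0.485, -0.002], 0.33)]
pin_vise top [([0.647, -0.299, 0.008], 0.38)]
pin_vise scene []
carriage_mid top [([0.502, 0.064, 0.039], 0.75), ([0.568, 0.074, 0.021], 0.73), ([0.547, 0.067, 0.043], 0.19)]
carriage_mid scene [([0.565, 0.075, 0.018]
[... 1121 characters left out ...]
.2, 'joints': array([-1.41412051e+00,  8.71584503e-02,  1.37074292e+00, -1.92156278e-05,
        1.68361291e+00, -1.03096008e-01]), 'joint_velocities': array([-0.00017932, -0.00011932,  0.00092352, -0.00017256,  0.00031469,
       -0.00099988]), 'joint_efforts': array([ 2.02975883e-03, -3.51733875e+01, -3.13457072e+01,  1.19452420e-04,
        3.63741474e-04,  3.40430041e-06]), 'tcp_pos': array([ 0.14126393, -0.53153545,  0.3039418 ]), 'eef_rot': array([ 3.94288795e-05,  9.91576816e-01,  1.29519946e-01, -8.49357228e-06]), 'force': array([ 0.05065237, -0.12090536,  0.71317227]), 'ft_torque': array([-0.01238136, -0.02674028, -0.03247066]), 'grasp_force': 0.0, 'grip_width': 0.08526280250411657}
```

View pics/scene0.png

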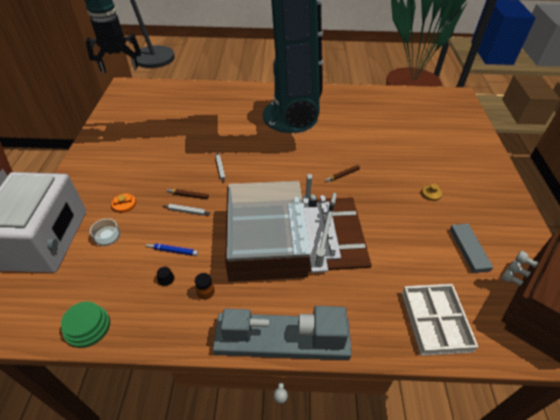

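View pics/top0.png

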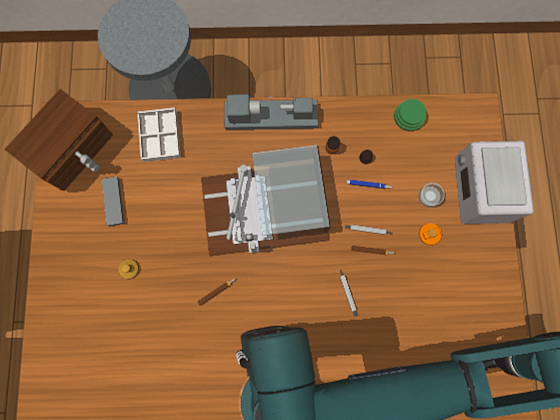

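```bash
cat > h.py <<'E'
import numpy as np, cv2
from station import ctrl
def cloud(n):
    im,d=ctrl.get_image(n); c=ctrl.get_calibration(n); K=c["mtx"]; h,w=d.shape
    u,v=np.meshgrid(np.arange(w),np.arange(h))
    P=np.stack([(u-K[0,2])/K[0,0]*d,(v-K[1,2])/K[1,1]*d,d],-1)
    W=(P-c["t"])@c["R"]; W[d==0]=np.nan
    return im,W
def pix(n,X):
    c=ctrl.get_calibration(n); p=c["mtx"]@(c["R"]@np.array(X)+c["t"]); return (p[:2]/p[2]).round(0)
def phi():
    q=ctrl.state()["eef_rot"]; return 2*np.arctan2(q[2],q[1])
def go(x,y,z,f=None):
    s=ctrl.state(); p=s["tcp_pos"]; a=phi(); d=np.array([x,y,z])-p
    if f is None: f=a
    t=(a-f+np.pi)%(2*np.pi)-np.pi
    print("dp",np.round([d[0]*np.cos(a)+d[1]*np.sin(a),d[0]*np.sin(a)-d[1]*np.cos(a),-d[2]],4).tolist(),"tw_z",round(t,3),"| phi",round(a,3),"pos",p.round(4).tolist())
def pts(q,n,k=2): 
    for e in ctrl.pinpoint(q,n)[:k]: print(q,n,np.round(e["point"],3).tolist(),round(e["p"],2))
def tools(n,cands,r=.085):
    im,W=cloud(n); z=W[...,2]
    for c in cands:
        m=(z>.006+ (c[2] if len(c)>2 else 0))&(z<.03+(c[2] if len(c)>2 else 0))&(np.hypot(W[...,0]-c[0],W[...,1]-c[1])<r)
        P=W[m]
        if len(P)<15: print(c,"few",len(P)); continue
        (cx,cy),(w,h),a=cv2.minAreaRect((P[:,:2]*1000).astype(np.float32))
        e=np.linalg.eigh(np.cov(P[:,:2].T))[1][:,1]
        print(n,c[:2],"n",len(P),"rect c",round(cx),round(cy),"size",round(w),round(h),"ang",round(np.arctan2(e[1],e[0])%np.pi,3),"ztop",np.percentile(P[:,2],[50,90]).round(4))
E
python3 - <<'E'
from h import *
C=[(.644,-.297),(.305,-.219),(.501,-.294),(.436,-.291),(.315,.18)]
for n in("top","scene"):
    tools(n,C); print([pix(n,(*c,.01)).tolist() for c in C])
t=cv2.imread("pics/top0.png"); s=cv2.imread("pics/scene0.png")
A=cv2.resize(t[165:325,190:410],None,fx=3.6,fy=3.6,interpolation=cv2.INTER_CUBIC)[:300*2]
cv2.imwrite("pics/crop1.png",A[:, :800])
B=cv2.resize(s[140:270,140:370],None,fx=3.45,fy=3.45,interpolation=cv2.INTER_CUBIC); cv2.imwrite("pics/crop2.png",B)
go(.4415,.0605,.25,.107)
E
```

```text
top (0.644, -0.297) n 248 rect c 643 -301 size 145 139 ang 0.995 ztop [0.012  0.0204]
top (0.305, -0.219) n 221 rect c 304 -223 size 148 161 ang 0.308 ztop [0.0115 0.0161]
top (0.501, -0.294) n 351 rect c 493 -298 size 142 145 ang 0.682 ztop [0.0114 0.016 ]
top (0.436, -0.291) n 359 rect c 433 -294 size 144 155 ang 0.639 ztop [0.0116 0.016 ]
top (0.315, 0.18) n 211 rect c 306 174 size 111 138 ang 2.152 ztop [0.0116 0.016 ]
[[367.0, 183.0], [347.0, 293.0], [368.0, 228.0], [369.0, 249.0], [214.0, 293.0]]
scene (0.644, -0.297) n 261 rect c 655 -311 size 128 93 ang 1.395 ztop [0.0121 0.0146]
scene (0.305, -0.219) n 114 rect c 310 -223 size 146 14 ang 0.283 ztop [0.0122 0.0144]
scene (0.501, -0.294) n 357 rect c 470 -290 size 144 80 ang 0.974 ztop [0.0119 0.0143]
scene (0.436, -0.291) n 341 rect c 468 -307 size 131 81 ang 0.731 ztop [0.0119 0.0143]
scene (0.315, 0.18) n 146 rect c 322 171 size 19 130 ang 2.135 ztop [0.0115 0.0145]
[[175.0, 248.0], [221.0, 165.0], [186.0, 209.0], [192.0, 193.0], [345.0, 171.0]]
dp [0.4422, -0.4951, 0.054] tw_z 0.153 | phi 0.26 pos [0.1413, -0.5316, 0.304]
```

View pics/crop1.png

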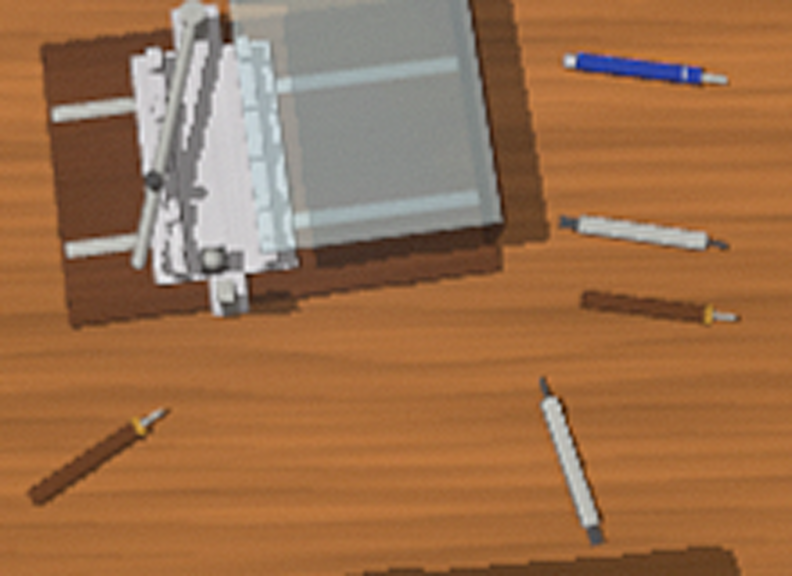

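View pics/crop2.png

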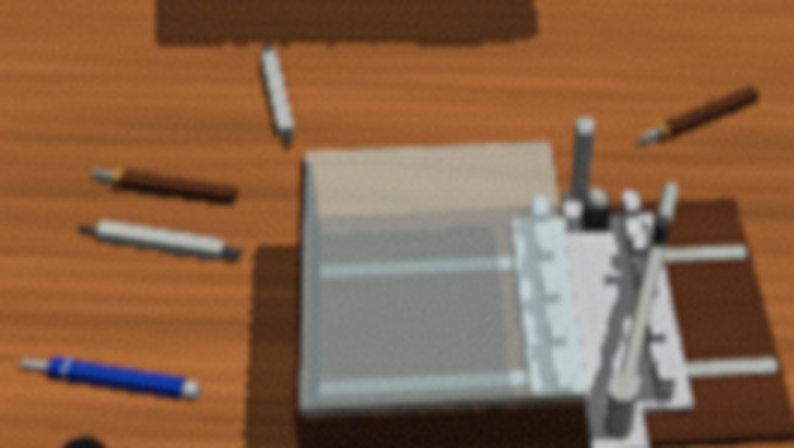

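The springbar_tool look-alikes are at top px (347,293) and (368,228). I take (368,228), which is 0.58 m from the base against 0.375 m. The case_knife look-alikes are at (369,249) and (214,293), and I take (369,249), which is farthest right. The screwdriver is at (367,183). Both silver tools have a fork and a pin, so there is no pin vise. The carriage is partly out and the keeper is half open.

carry_out(increments=[{"twist":[0,0,0.153],"dp":[0.439,-0.494,0.05],"claw":0},{"twist":[0,0,0.153],"dp":[0.439,-0.494,0.05],"claw":0},{"twist":[0,0,0.153],"dp":[0.439,-0.494,0.05],"claw":0},{"twist":[0,0,0.153],"dp":[0.439,-0.494,0.05],"claw":0},{"twist":[0,0,0.153],"dp":[0.439,-0.494,0.05],"claw":0},{"twist":[0,0,0.153],"dp":[0.439,-0.494,0.05],"claw":0},{"twist":[0,0,0.153],"dp":[0.439,-0.494,0.05],"claw":0},{"twist":[0,0,0.153],"dp":[0.439,-0.494,0.05],"claw":0},{"twist":[0,0,0.153],"dp":[0.439,-0.494,0.05],"claw":0},{"twist":[0,0,0.153],"dp":[0.439,-0.494,0.05],"claw":0},{"twist":[0,0,0.153],"dp":[0.439,-0.494,0.05],"claw":0},{"twist":[0,0,0.153],"dp":[0.439,-0.494,0.05],"claw":0}], force=40)

```text
time_s: 2.8
tcp_pos: [0.439, 0.0607, 0.2534]
eef_rot: [-0.0, 0.998, 0.056, -0.0]
force: [0.2, 0.3, 0.4]
grip_width: 0.0854
grasp_force: 0.0
```

Run:
```python
from h import *
go(.4385,.060,.138,.107)
for n in("top","scene"): pts("carriage_handle",n); pts("keeper_hinge",n,1)
```

```text
dp [-0.0006, 0.0007, 0.1154] tw_z 0.004 | phi 0.111 pos [0.439, 0.0607, 0.2534]
carriage_handle top [0.44, 0.06, 0.1] 0.63
keeper_hinge top [0.687, 0.087, 0.059] 0.66
carriage_handle scene [0.607, 0.497, -0.0] 0.74
carriage_handle scene [0.438, 0.059, 0.104] 0.73
keeper_hinge scene [0.682, 0.086, 0.061] 0.75
```

carry_out(increments=[{"twist":[0,0,0.004],"dp":[-0.002,0,0.06],"claw":0},{"twist":[0,0,0.004],"dp":[-0.002,0,0.115],"claw":0},{"twist":[0,0,0.004],"dp":[-0.002,0,0.115],"claw":0},{"twist":[0,0,0.004],"dp":[-0.002,0,0.115],"claw":1},{"twist":[0,0,0.004],"dp":[-0.002,0,0.115],"claw":1},{"twist":[0,0,0.004],"dp":[-0.002,0,0.115],"claw":1},{"twist":[0,0,0.004],"dp":[-0.002,0,0.115],"claw":1},{"twist":[0,0,0.004],"dp":[-0.002,0,0.115],"claw":1},{"twist":[0,0,0.004],"dp":[-0.002,0,0.115],"claw":1}], force=40)

```text
time_s: 4.12
tcp_pos: [0.4374, 0.0589, 0.1403]
eef_rot: [-0.0, 0.999, 0.052, 0.001]
force: [-1.8, 2.6, 6.2]
grip_width: 0.0133
grasp_force: 40.7
```

carry_out(increments=[{"twist":[0,0,0],"dp":[0,-0.01,0],"claw":1},{"twist":[0,0,0],"dp":[0,-0.02,0],"claw":1},{"twist":[0,0,0],"dp":[0,-0.03,0],"claw":1},{"twist":[0,0,0],"dp":[0,-0.04,0],"claw":1},{"twist":[0,0,0],"dp":[0,-0.05,0],"claw":1},{"twist":[0,0,0],"dp":[0,-0.05,0],"claw":1}])

```text
time_s: 4.88
tcp_pos: [0.4321, 0.1078, 0.1403]
eef_rot: [0.001, 0.999, 0.052, 0.001]
force: [-2.5, -2.3, 6.7]
grip_width: 0.0135
grasp_force: 40.9
```

carry_out(increments=[{"twist":[0,0,0],"dp":[0,-0.004,0],"claw":1},{"twist":[0,0,0],"dp":[0,-0.008,0],"claw":1},{"twist":[0,0,0],"dp":[0,-0.01,0],"claw":1}])

```text
time_s: 5.25
tcp_pos: [0.4311, 0.1166, 0.1403]
eef_rot: [0.002, 0.999, 0.051, 0.001]
force: [-2.1, -7.1, 7.9]
grip_width: 0.0137
grasp_force: 41.0
```

carry_out(increments=[{"twist":[0,0,0],"dp":[0,-0.003,0],"claw":1},{"twist":[0,0,0],"dp":[0,-0.006,0],"claw":1},{"twist":[0,0,0],"dp":[0,-0.006,0],"claw":1}])

```text
time_s: 5.62
tcp_pos: [0.4304, 0.1228, 0.1403]
eef_rot: [0.002, 0.999, 0.051, 0.001]
force: [-1.9, -6.1, 7.3]
grip_width: 0.0135
grasp_force: 41.0
```

carry_out(increments=[{"twist":[0,0,0],"dp":[0,-0.003,0],"claw":1},{"twist":[0,0,0],"dp":[0,-0.006,0],"claw":1},{"twist":[0,0,0],"dp":[0,-0.006,0],"claw":1}])

```text
time_s: 6.0
tcp_pos: [0.4304, 0.1237, 0.1403]
eef_rot: [0.008, 0.999, 0.051, 0.001]
force: [-0.4, -25.5, 9.5]
grip_width: 0.0137
grasp_force: 47.6
```

carry_out(increments=[{"twist":[0,0,0],"dp":[0,0.004,0],"claw":0.3},{"twist":[0,0,0],"dp":[0,0.005,0],"claw":0.3},{"twist":[0,0,0],"dp":[0,0.005,0],"claw":0.3},{"twist":[0,0,0],"dp":[0,0.005,-0.06],"claw":0.3},{"twist":[0,0,0],"dp":[-0.03,0.005,-0.1],"claw":0.3},{"twist":[0,0,0],"dp":[-0.09,0.005,-0.1],"claw":0.3},{"twist":[0,0,0],"dp":[-0.09,0.005,-0.1],"claw":0.3}])

```text
time_s: 6.88
tcp_pos: [0.337, 0.116, 0.2385]
eef_rot: [-0.0, 0.999, 0.052, -0.0]
force: [0.9, -0.2, 0.1]
grip_width: 0.0602
grasp_force: 0.0
```

Run:
```python
from h import *
for n in("top","scene"):
    for q,k in(("carriage_mid",1),("carriage_handle",1),("keeper_hinge",1),("keeper_knob",2),("bay1",4),("screwdriver",1),("springbar_tool",2),("case_knife",3)): pts(q,n,k)
im,_=ctrl.get_image("top"); cv2.imwrite("pics/top1.png",im)
# shank axes by colour, in the first top picture and plane z=.012
c=ctrl.get_calibration("top")
def ray(u,v,z):
    r=c["R"].T@np.linalg.solve(c["mtx"],[u,v,1]); o=-c["R"].T@c["t"]; return (o+r*(z-o[2])/r[2])[:2]
for nm,a,b in(("screw",(578,62),(700,76)),("spring",(578,224),(708,241)),("knife",(582,299),(708,313))):
    A,B=[ray(p[0]/3.6+190,p[1]/3.6+165,.012) for p in(a,b)]; d=B-A
    print(nm,((A+B)/2).round(3),np.linalg.norm(d).round(3),np.arctan2(d[1],d[0]).round(3))
print(ctrl.state()["force"],phi())
```

```text
carriage_mid top [0.57, 0.071, 0.02] 0.84
carriage_handle top [0.44, 0.06, 0.1] 0.63
keeper_hinge top [0.687, 0.087, 0.059] 0.66
keeper_knob top [0.539, 0.117, 0.096] 0.8
bay1 top [0.59, 0.076, 0.037] 0.85
bay1 top [0.632, 0.082, 0.041] 0.83
bay1 top [0.501, 0.064, 0.04] 0.78
bay1 top [0.544, 0.072, 0.043] 0.66
springbar_tool top [0.5, -0.293, 0.009] 0.62
springbar_tool top [0.304, -0.223, 0.002] 0.58
case_knife top [0.315, 0.178, 0.005] 0.69
case_knife top [0.437, -0.29, 0.01] 0.57
carriage_mid scene [0.566, 0.075, 0.024] 0.66
carriage_handle scene [0.607, 0.497, -0.0] 0.74
keeper_hinge scene [0.682, 0.086, 0.061] 0.75
keeper_knob scene [0.436, -0.292, 0.006] 0.71
keeper_knob scene [0.538, 0.12, 0.093] 0.65
bay1 scene [0.549, 0.07, 0.039] 0.94
bay1 scene [0.483, -0.481, -0.002] 0.74
bay1 scene [0.501, 0.064, 0.041] 0.67
bay1 scene [0.633, 0.083, 0.043] 0.6
screwdriver scene [0.644, -0.296, 0.007] 0.82
springbar_tool scene [0.308, -0.216, 0.003] 0.7
springbar_tool scene [0.498, -0.294, 0.006] 0.6
case_knife scene [0.498, -0.292, 0.006] 0.64
case_knife scene [0.432, -0.29, 0.007] 0.63
case_knife scene [0.314, 0.18, 0.004] 0.49
screw [ 0.641 -0.299] 0.107 -1.712
spring [ 0.497 -0.294] 0.112 -1.726
knife [ 0.434 -0.292] 0.107 -1.705
[-0.34056584 -0.37852012 -0.39488197] 0.10278542643826256
```

View pics/top1.png

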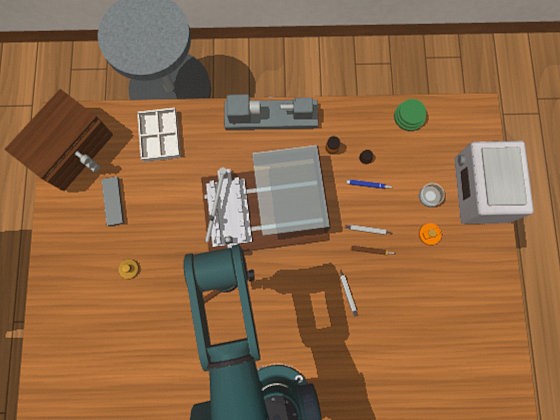

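The picture shows the carriage out (about (228,208)), with the keeper knob near (213,208). The networks read the previous pictures, so I'll query again on fresh ones.

Run:
```python
from h import *
for n in("top","scene"):
    ctrl.get_image(n)
    for q,k in(("carriage_mid",1),("keeper_hinge",1),("keeper_knob",2),("bay1",4)): pts(q,n,k)
```

```text
carriage_mid top [0.56, 0.139, 0.02] 0.68
keeper_hinge top [0.679, 0.149, 0.062] 0.85
keeper_knob top [0.534, 0.179, 0.097] 0.6
bay1 top [0.495, 0.127, 0.041] 0.84
bay1 top [0.538, 0.137, 0.044] 0.82
bay1 top [0.625, 0.148, 0.042] 0.73
bay1 top [0.585, 0.141, 0.039] 0.64
carriage_mid scene [0.56, 0.136, 0.022] 0.63
keeper_hinge scene [0.674, 0.151, 0.062] 0.67
keeper_knob scene [0.648, -0.297, 0.006] 0.42
bay1 scene [0.625, 0.145, 0.04] 0.95
bay1 scene [0.539, 0.138, 0.035] 0.87
bay1 scene [0.491, 0.13, 0.042] 0.69
bay1 scene [0.581, 0.138, 0.042] 0.68
```

Run:
```python
from h import *
go(.532,.179,.147,-.4)
```

```text
dp [0.1972, -0.0431, 0.0919] tw_z 0.503 | phi 0.103 pos [0.3402, 0.1158, 0.2389]
```

carry_out(increments=[{"twist":[0,0,0.17],"dp":[0.05,-0.011,0],"claw":0.3},{"twist":[0,0,0.34],"dp":[0.1,-0.022,0],"claw":0.3},{"twist":[0,0,0.5],"dp":[0.15,-0.033,0],"claw":0.3},{"twist":[0,0,0.5],"dp":[0.197,-0.043,0.01],"claw":0.3},{"twist":[0,0,0.5],"dp":[0.197,-0.043,0.03],"claw":0.3},{"twist":[0,0,0.5],"dp":[0.197,-0.043,0.06],"claw":0.3},{"twist":[0,0,0.5],"dp":[0.197,-0.043,0.09],"claw":0.3},{"twist":[0,0,0.5],"dp":[0.197,-0.043,0.09],"claw":1},{"twist":[0,0,0.5],"dp":[0.197,-0.043,0.09],"claw":1},{"twist":[0,0,0.5],"dp":[0.197,-0.043,0.09],"claw":1},{"twist":[0,0,0.5],"dp":[0.197,-0.043,0.09],"claw":1}], force=30)

```text
time_s: 9.6
tcp_pos: [0.5328, 0.1791, 0.1509]
eef_rot: [-0.001, 0.98, -0.197, 0.002]
force: [0.7, 0.3, 3.1]
grip_width: 0.0121
grasp_force: 29.5
```

Run:
```python
from h import *
p=ctrl.state()["tcp_pos"]; a=phi(); H=np.array([.677,.151]); r0=p[:2]-H
print(a,p,np.hypot(*r0), ctrl.state()["grip_width"])
t0=np.arctan2(r0[1],-r0[0])+.11; print("theta",t0)
for t in np.linspace(t0,1.33,12)[1:]:
    q=H+.15*np.array([-np.cos(t-.11),np.sin(t-.11)])-p[:2]
    print(round(t,2),np.round([q@[np.cos(a),np.sin(a)],q@[np.sin(a),-np.cos(a)]],3).tolist())
```

```text
-0.3971962215810571 [0.53278832 0.17906361 0.15088525] 0.14691689921002596 0.012082623441876966
theta 0.30219801878238767
0.4 [-0.005, -0.013]
0.49 [-0.006, -0.027]
0.58 [-0.006, -0.041]
0.68 [-0.004, -0.055]
0.77 [-0.001, -0.069]
0.86 [0.003, -0.082]
0.96 [0.009, -0.095]
1.05 [0.015, -0.107]
1.14 [0.023, -0.119]
1.24 [0.032, -0.13]
1.33 [0.042, -0.14]
```

carry_out(increments=[{"twist":[0,0,0],"dp":[-0.002,-0.013,0],"claw":1},{"twist":[0,0,0],"dp":[-0.004,-0.027,0],"claw":1},{"twist":[0,0,0],"dp":[-0.004,-0.041,0],"claw":1},{"twist":[0,0,0],"dp":[-0.003,-0.055,0],"claw":1},{"twist":[0,0,0],"dp":[0,-0.069,0],"claw":1},{"twist":[0,0,0],"dp":[0.004,-0.082,0],"claw":1},{"twist":[0,0,0],"dp":[0.01,-0.095,0],"claw":1},{"twist":[0,0,0],"dp":[0.016,-0.107,0],"claw":1},{"twist":[0,0,0],"dp":[0.024,-0.119,0],"claw":1},{"twist":[0,0,0],"dp":[0.033,-0.13,0],"claw":1},{"twist":[0,0,0],"dp":[0.042,-0.139,0],"claw":1},{"twist":[0,0,0],"dp":[0.042,-0.139,0],"claw":1}])

```text
time_s: 11.1
tcp_pos: [0.6249, 0.293, 0.1508]
eef_rot: [-0.002, 0.98, -0.197, 0.0]
force: [-1.7, 1.9, 6.7]
grip_width: 0.0124
grasp_force: 30.1
```

carry_out(increments=[{"twist":[0,0,0],"dp":[0,0,0],"claw":0.3},{"twist":[0,0,0],"dp":[0,0,0],"claw":0.3},{"twist":[0,0,0],"dp":[0,0,-0.05],"claw":0.3},{"twist":[0,0,0],"dp":[0,0,-0.1],"claw":0.3}])

```text
time_s: 11.6
tcp_pos: [0.6237, 0.2905, 0.2479]
eef_rot: [0.001, 0.98, -0.197, -0.002]
force: [1.5, 0.2, 0.3]
grip_width: 0.0599
grasp_force: 0.0
```

carry_out(increments=[{"twist":[0,0,-0.18],"dp":[0.0245,0.054,0],"claw":0.3},{"twist":[0,0,-0.36],"dp":[0.049,0.108,0],"claw":0.3},{"twist":[0,0,-0.54],"dp":[0.0735,0.161,0],"claw":0.3},{"twist":[0,0,-0.72],"dp":[0.098,0.215,0],"claw":0.3},{"twist":[0,0,-0.9],"dp":[0.122,0.269,0],"claw":0.3},{"twist":[0,0,-1.08],"dp":[0.147,0.323,0],"claw":0.3},{"twist":[0,0,-1.26],"dp":[0.171,0.377,0],"claw":0.3},{"twist":[0,0,-1.44],"dp":[0.196,0.43,0],"claw":0.3},{"twist":[0,0,-1.62],"dp":[0.22,0.484,0],"claw":0.3},{"twist":[0,0,-1.8],"dp":[0.245,0.538,0],"claw":0.3},{"twist":[0,0,-1.83],"dp":[0.245,0.538,0],"claw":0.3},{"twist":[0,0,-1.83],"dp":[0.245,0.538,0],"claw":0.3}])

```text
time_s: 13.1
tcp_pos: [0.6419, -0.3, 0.2479]
eef_rot: [-0.001, 0.755, 0.656, 0.0]
force: [0.2, 0.6, -0.1]
grip_width: 0.0597
grasp_force: 0.0
```

Run:
```python
from h import *
for n in("top","scene"):
    im,_=ctrl.get_image(n); cv2.imwrite(f"pics/{n}2.png",im)
    for q,k in(("screwdriver",1),("springbar_tool",2),("case_knife",2),("carriage_mid",1),("carriage_handle",1),("keeper_hinge",1),("keeper_knob",1),("bay1",4)): pts(q,n,k)
go(.643,-.298,.078,1.43)
```

```text
springbar_tool top [0.304, -0.222, 0.004] 0.44
springbar_tool top [0.433, 0.121, 0.098] 0.43
case_knife top [0.316, 0.177, 0.006] 0.72
case_knife top [0.436, -0.291, 0.005] 0.59
carriage_mid top [0.563, 0.137, 0.018] 0.93
carriage_handle top [0.433, 0.121, 0.097] 0.63
keeper_hinge top [0.678, 0.147, 0.064] 0.82
keeper_knob top [0.63, 0.291, 0.094] 0.64
bay1 top [0.583, 0.14, 0.04] 0.94
bay1 top [0.496, 0.128, 0.04] 0.83
bay1 top [0.628, 0.145, 0.039] 0.81
bay1 top [0.537, 0.132, 0.044] 0.79
screwdriver scene [0.645, -0.299, 0.005] 0.63
springbar_tool scene [0.31, -0.216, 0.006] 0.68
springbar_tool scene [0.501, -0.296, 0.007] 0.64
case_knife scene [0.434, -0.291, 0.005] 0.64
case_knife scene [0.315, 0.18, 0.004] 0.42
carriage_mid scene [0.558, 0.139, 0.018] 0.8
carriage_handle scene [0.647, -0.294, 0.005] 0.33
keeper_hinge scene [0.678, 0.149, 0.062] 0.87
keeper_knob scene [0.626, 0.293, 0.093] 0.75
bay1 scene [0.581, 0.138, 0.039] 0.94
bay1 scene [0.539, 0.136, 0.04] 0.79
bay1 scene [0.63, 0.148, 0.043] 0.64
bay1 scene [0.496, 0.125, 0.039] 0.58
dp [0.0023, 0.0006, 0.1709] tw_z 0.003 | phi 1.433 pos [0.6421, -0.3002, 0.2489]
```

View pics/scene2.png

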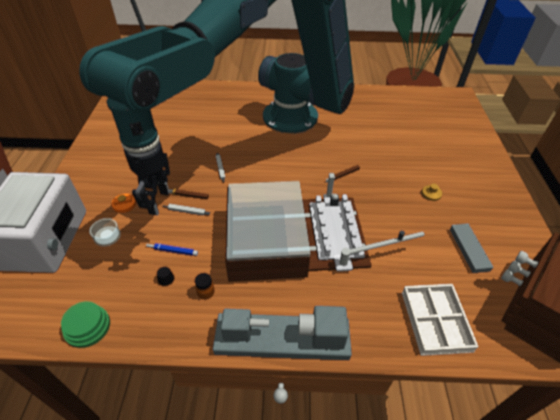

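The keeper is clear (bar from about (345,255) to (420,235)) and the carriage is out. I'll pick up the screwdriver.

carry_out(increments=[{"twist":[0,0,0],"dp":[0.002,0,0.06],"claw":0.4},{"twist":[0,0,0],"dp":[0.002,0,0.12],"claw":0.4},{"twist":[0,0,0],"dp":[0.002,0,0.15],"claw":0.4},{"twist":[0,0,0],"dp":[0.002,0,0.171],"claw":0.4},{"twist":[0,0,0],"dp":[0.002,0,0.171],"claw":0.4},{"twist":[0,0,0],"dp":[0.002,0,0.171],"claw":1},{"twist":[0,0,0],"dp":[0.002,0,0.171],"claw":1},{"twist":[0,0,0],"dp":[0.002,0,0.171],"claw":1},{"twist":[0,0,0],"dp":[0.002,0,0.171],"claw":1},{"twist":[0,0,0],"dp":[0.002,0,0.13],"claw":1},{"twist":[0,0,0],"dp":[0.002,0,0.07],"claw":1},{"twist":[0,0,0],"dp":[0.002,0,0.02],"claw":1}], force=60)

```text
time_s: 15.5
tcp_pos: [0.6423, -0.2981, 0.2309]
eef_rot: [0.0, 0.754, 0.657, 0.0]
force: [0.9, -0.5, -1.2]
grip_width: 0.0114
grasp_force: 59.8
```

Run:
```python
from h import *
go(.626,.146,.23,1.691)
im,_=ctrl.get_image("scene"); pts("screwdriver","scene",2)
```

```text
dp [0.4376, -0.0772, 0.0009] tw_z -0.258 | phi 1.433 pos [0.6423, -0.2981, 0.2309]
screwdriver scene [0.643, -0.299, 0.155] 0.81
```

carry_out(increments=[{"twist":[0,0,-0.05],"dp":[0.05,-0.009,0],"claw":1},{"twist":[0,0,-0.1],"dp":[0.1,-0.018,0],"claw":1},{"twist":[0,0,-0.15],"dp":[0.15,-0.027,0],"claw":1},{"twist":[0,0,-0.2],"dp":[0.2,-0.036,0],"claw":1},{"twist":[0,0,-0.25],"dp":[0.25,-0.045,0],"claw":1},{"twist":[0,0,-0.258],"dp":[0.3,-0.053,0],"claw":1},{"twist":[0,0,-0.258],"dp":[0.35,-0.062,0],"claw":1},{"twist":[0,0,-0.258],"dp":[0.4,-0.071,0],"claw":1},{"twist":[0,0,-0.258],"dp":[0.438,-0.077,0],"claw":1},{"twist":[0,0,-0.258],"dp":[0.438,-0.077,0],"claw":1},{"twist":[0,0,-0.258],"dp":[0.438,-0.077,0],"claw":1}])

```text
time_s: 16.98
tcp_pos: [0.626, 0.1459, 0.2278]
eef_rot: [-0.0, 0.663, 0.748, -0.001]
force: [0.1, -0.6, -0.9]
grip_width: 0.0115
grasp_force: 59.9
```

Run:
```python
from h import *
go(.626,.146,.12,1.691); print(ctrl.state()["grip_width"])
for n in("top","scene"):
    im,_=ctrl.get_image(n); pts("screwdriver",n,2)
    for e in ctrl.boxes_of("screwdriver",n)[:1]: print(np.round(e["point"],3))
u,v=pix("scene",(.6,.146,.12)).astype(int)
cv2.imwrite("pics/s3.png",cv2.resize(im[v-75:v+75,u-90:u+90],None,fx=4,fy=4,interpolation=cv2.INTER_CUBIC))
```

```text
dp [0.0001, -0.0, 0.1078] tw_z -0.0 | phi 1.691 pos [0.626, 0.1459, 0.2278]
0.011484529833877195
screwdriver top [0.625, 0.15, 0.152] 0.61
screwdriver scene [0.627, 0.148, 0.154] 0.74
```

View pics/s3.png

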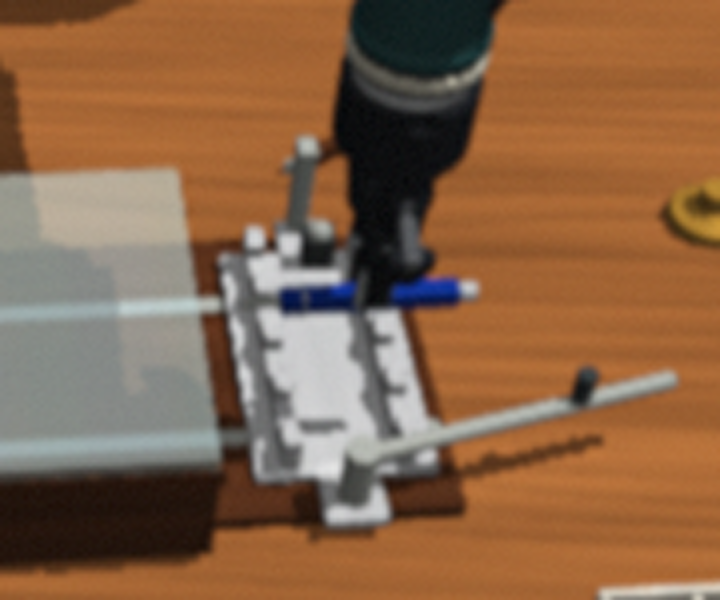

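The screwdriver is held level above bay 3 and aligned with it (crop px 280–480, 293). I'll lower it.

carry_out(increments=[{"twist":[0,0,0],"dp":[0,0,0.05],"claw":1},{"twist":[0,0,0],"dp":[0,0,0.08],"claw":1},{"twist":[0,0,0],"dp":[0,0,0.095],"claw":1},{"twist":[0,0,0],"dp":[0,0,0.102],"claw":1},{"twist":[0,0,0],"dp":[0,0,0.106],"claw":1},{"twist":[0,0,0],"dp":[0,0,0.106],"claw":1}])

```text
time_s: 18.02
tcp_pos: [0.627, 0.1463, 0.124]
eef_rot: [0.001, 0.663, 0.748, 0.001]
force: [-0.4, 0.9, -1.4]
grip_width: 0.0114
grasp_force: 59.8
```

carry_out(increments=[{"twist":[0,0,0],"dp":[0,0,0.002],"claw":1},{"twist":[0,0,0],"dp":[0,0,0.004],"claw":1},{"twist":[0,0,0],"dp":[0,0,0.004],"claw":1}])

```text
time_s: 18.4
tcp_pos: [0.6269, 0.1464, 0.1208]
eef_rot: [0.001, 0.663, 0.748, 0.001]
force: [-2.0, -0.2, 5.1]
grip_width: 0.0117
grasp_force: 60.6
```

carry_out(increments=[{"twist":[0,0,0],"dp":[0,0,0],"claw":0.65},{"twist":[0,0,0],"dp":[0,0,0],"claw":0.65},{"twist":[0,0,0],"dp":[0,0,0],"claw":0.65},{"twist":[0,0,0],"dp":[0,0,-0.03],"claw":0.65},{"twist":[0,0,0],"dp":[0,0,-0.08],"claw":0.65},{"twist":[0,0,0],"dp":[0,0,-0.12],"claw":0.5}])

```text
time_s: 19.15
tcp_pos: [0.6265, 0.1463, 0.2406]
eef_rot: [0.0, 0.663, 0.748, 0.0]
force: [-0.0, -0.3, -0.3]
grip_width: 0.0428
grasp_force: 0.0
```

Run:
```python
from h import *
for n in("top","scene"):
    im,_=ctrl.get_image(n)
    for q,k in(("screwdriver",1),("springbar_tool",2),("case_knife",2)): pts(q,n,k)
go(.4985,-.2945,.24,1.416)
```

```text
screwdriver top [0.433, 0.123, 0.099] 0.69
springbar_tool top [0.304, -0.221, 0.008] 0.78
springbar_tool top [0.502, -0.294, 0.006] 0.66
screwdriver scene [0.628, 0.147, 0.047] 0.59
springbar_tool scene [0.309, -0.217, 0.007] 0.65
springbar_tool scene [0.496, -0.294, 0.007] 0.6
case_knife scene [0.431, -0.293, 0.008] 0.77
case_knife scene [0.314, 0.183, 0.006] 0.48
dp [-0.4223, -0.179, -0.0037] tw_z 0.275 | phi 1.691 pos [0.6256, 0.1462, 0.2363]
```

carry_out(increments=[{"twist":[0,0,0.05],"dp":[-0.05,-0.021,0],"claw":0.4},{"twist":[0,0,0.1],"dp":[-0.1,-0.042,0],"claw":0.4},{"twist":[0,0,0.15],"dp":[-0.15,-0.064,0],"claw":0.4},{"twist":[0,0,0.2],"dp":[-0.2,-0.085,0],"claw":0.4},{"twist":[0,0,0.25],"dp":[-0.25,-0.106,0],"claw":0.4},{"twist":[0,0,0.275],"dp":[-0.3,-0.127,0],"claw":0.4},{"twist":[0,0,0.275],"dp":[-0.35,-0.148,0],"claw":0.4},{"twist":[0,0,0.275],"dp":[-0.4,-0.17,0],"claw":0.4},{"twist":[0,0,0.275],"dp":[-0.422,-0.179,0],"claw":0.4},{"twist":[0,0,0.275],"dp":[-0.422,-0.179,0],"claw":0.4}])

```text
time_s: 20.8
tcp_pos: [0.4981, -0.2955, 0.2372]
eef_rot: [-0.001, 0.761, 0.649, -0.0]
force: [0.3, 0.8, -0.2]
grip_width: 0.0509
grasp_force: 0.0
```

Run:
```python
from h import *
im,_=ctrl.get_image("scene"); pts("springbar_tool","scene",2); pts("case_knife","scene",2)
go(.4985,-.2945,.078,1.416)
```

```text
springbar_tool scene [0.501, -0.295, 0.006] 0.8
springbar_tool scene [0.309, -0.217, 0.006] 0.63
case_knife scene [0.315, 0.181, 0.005] 0.68
case_knife scene [0.434, -0.292, 0.008] 0.59
dp [-0.0016, -0.0006, 0.1601] tw_z 0.001 | phi 1.417 pos [0.4993, -0.293, 0.2381]
```

carry_out(increments=[{"twist":[0,0,0],"dp":[-0.001,0,0.06],"claw":0.4},{"twist":[0,0,0],"dp":[-0.001,0,0.12],"claw":0.4},{"twist":[0,0,0],"dp":[-0.001,0,0.145],"claw":0.4},{"twist":[0,0,0],"dp":[-0.001,0,0.16],"claw":0.4},{"twist":[0,0,0],"dp":[-0.001,0,0.16],"claw":0.4},{"twist":[0,0,0],"dp":[-0.001,0,0.16],"claw":1},{"twist":[0,0,0],"dp":[-0.001,0,0.16],"claw":1},{"twist":[0,0,0],"dp":[-0.001,0,0.16],"claw":1},{"twist":[0,0,0],"dp":[-0.001,0,0.16],"claw":1},{"twist":[0,0,0],"dp":[-0.001,0,0.12],"claw":1},{"twist":[0,0,0],"dp":[-0.001,0,0.06],"claw":1},{"twist":[0,0,0],"dp":[-0.001,0,0.01],"claw":1}])

```text
time_s: 22.45
tcp_pos: [0.4989, -0.2952, 0.2308]
eef_rot: [0.0, 0.76, 0.65, 0.0]
force: [0.6, -0.6, -0.0]
grip_width: 0.0111
grasp_force: 59.3
```

Run:
```python
from h import *
im,_=ctrl.get_image("scene"); pts("springbar_tool","scene",2)
go(.582,.1406,.23,1.691)
```

```text
springbar_tool scene [0.308, -0.218, 0.006] 0.57
springbar_tool scene [0.5, -0.293, 0.152] 0.5
dp [0.4447, 0.0122, 0.0072] tw_z -0.275 | phi 1.416 pos [0.5013, -0.2968, 0.2372]
```

carry_out(increments=[{"twist":[0,0,-0.05],"dp":[0.05,0.001,0],"claw":1},{"twist":[0,0,-0.1],"dp":[0.1,0.003,0],"claw":1},{"twist":[0,0,-0.15],"dp":[0.15,0.004,0],"claw":1},{"twist":[0,0,-0.2],"dp":[0.2,0.006,0],"claw":1},{"twist":[0,0,-0.25],"dp":[0.25,0.007,0],"claw":1},{"twist":[0,0,-0.275],"dp":[0.3,0.008,0],"claw":1},{"twist":[0,0,-0.275],"dp":[0.35,0.01,0],"claw":1},{"twist":[0,0,-0.275],"dp":[0.4,0.011,0],"claw":1},{"twist":[0,0,-0.275],"dp":[0.445,0.012,0],"claw":1},{"twist":[0,0,-0.275],"dp":[0.445,0.012,0],"claw":1},{"twist":[0,0,-0.275],"dp":[0.445,0.012,0],"claw":1}])

```text
time_s: 23.92
tcp_pos: [0.5791, 0.1424, 0.2276]
eef_rot: [-0.0, 0.663, 0.748, -0.001]
force: [-0.1, -1.8, -0.9]
grip_width: 0.0114
grasp_force: 59.3
```

Run:
```python
from h import *
print(ctrl.state()["grip_width"])
for n in("top","scene"):
    im,_=ctrl.get_image(n); pts("springbar_tool",n,2);pts("case_knife",n,2)
go(.582,.1406,.12,1.691)
```

```text
0.01144650005247863
springbar_tool top [0.304, -0.221, 0.004] 0.65
springbar_tool top [0.584, 0.14, 0.041] 0.6
case_knife top [0.438, -0.292, 0.008] 0.48
springbar_tool scene [0.582, 0.145, 0.152] 0.61
springbar_tool scene [0.625, 0.145, 0.044] 0.3
case_knife scene [0.437, -0.288, 0.006] 0.69
case_knife scene [0.314, 0.18, 0.005] 0.62
dp [-0.0014, 0.0022, 0.1089] tw_z -0.002 | phi 1.689 pos [0.5796, 0.1417, 0.2289]
```

carry_out(increments=[{"twist":[0,0,0],"dp":[-0.002,0.002,0.05],"claw":1},{"twist":[0,0,0],"dp":[-0.002,0.002,0.08],"claw":1},{"twist":[0,0,0],"dp":[-0.002,0.002,0.097],"claw":1},{"twist":[0,0,0],"dp":[-0.002,0.002,0.105],"claw":1},{"twist":[0,0,0],"dp":[-0.002,0.002,0.108],"claw":1},{"twist":[0,0,0],"dp":[-0.002,0.002,0.11],"claw":1},{"twist":[0,0,0],"dp":[-0.002,0.002,0.11],"claw":1}])

```text
time_s: 25.1
tcp_pos: [0.5826, 0.141, 0.121]
eef_rot: [0.001, 0.663, 0.748, 0.001]
force: [-2.4, -0.4, 4.4]
grip_width: 0.0119
grasp_force: 59.9
```

Contact at the expected height. I'll release, then go to the knife.

carry_out(increments=[{"twist":[0,0,0],"dp":[0,0,0],"claw":0.65},{"twist":[0,0,0],"dp":[0,0,0],"claw":0.65},{"twist":[0,0,0],"dp":[0,0,0],"claw":0.65},{"twist":[0,0,0],"dp":[0,0,-0.03],"claw":0.65},{"twist":[0,0,0],"dp":[0,0,-0.08],"claw":0.65},{"twist":[0,0,0],"dp":[0,0,-0.12],"claw":0.5},{"twist":[0,0,0],"dp":[0,0,-0.12],"claw":0.5}])

```text
time_s: 25.98
tcp_pos: [0.5836, 0.1413, 0.2441]
eef_rot: [0.003, 0.663, 0.748, 0.004]
force: [0.8, 0.5, 0.7]
grip_width: 0.0426
grasp_force: 0.0
```

Run:
```python
from h import *
for n in("top","scene"):
    im,_=ctrl.get_image(n)
    for q,k in(("screwdriver",1),("springbar_tool",2),("case_knife",2)): pts(q,n,k)
go(.435,-.291,.24,1.437)
```

```text
springbar_tool top [0.584, 0.144, 0.048] 0.56
springbar_tool top [0.304, -0.221, 0.004] 0.46
case_knife top [0.434, -0.292, 0.008] 0.5
case_knife top [0.598, -0.491, 0.002] 0.23
screwdriver scene [0.629, 0.147, 0.045] 0.63
springbar_tool scene [0.627, 0.293, 0.091] 0.62
springbar_tool scene [0.732, -0.3, 0.001] 0.54
case_knife scene [0.432, -0.289, 0.006] 0.79
case_knife scene [0.561, 0.138, 0.022] 0.59
dp [-0.4113, -0.197, -0.0027] tw_z 0.254 | phi 1.691 pos [0.5813, 0.1409, 0.2373]
```

carry_out(increments=[{"twist":[0,0,0.05],"dp":[-0.05,-0.024,0],"claw":0.4},{"twist":[0,0,0.1],"dp":[-0.1,-0.048,0],"claw":0.4},{"twist":[0,0,0.15],"dp":[-0.15,-0.072,0],"claw":0.4},{"twist":[0,0,0.2],"dp":[-0.2,-0.096,0],"claw":0.4},{"twist":[0,0,0.25],"dp":[-0.25,-0.12,0],"claw":0.4},{"twist":[0,0,0.254],"dp":[-0.3,-0.144,0],"claw":0.4},{"twist":[0,0,0.254],"dp":[-0.35,-0.168,0],"claw":0.4},{"twist":[0,0,0.254],"dp":[-0.4,-0.192,0],"claw":0.4},{"twist":[0,0,0.254],"dp":[-0.411,-0.197,0],"claw":0.4},{"twist":[0,0,0.254],"dp":[-0.411,-0.197,0],"claw":0.4}])

```text
time_s: 27.62
tcp_pos: [0.4352, -0.2909, 0.2384]
eef_rot: [-0.001, 0.753, 0.658, 0.0]
force: [-0.3, -0.6, -0.0]
grip_width: 0.0515
grasp_force: 0.0
```

Run:
```python
from h import *
im,_=ctrl.get_image("scene"); pts("case_knife","scene",2);pts("screwdriver","scene",1);pts("springbar_tool","scene",2)
go(.434,-.291,.078,1.437)
cv2.imwrite("pics/s4.png",cv2.resize(im[140:280,150:400],None,fx=3.2,fy=3.2,interpolation=cv2.INTER_CUBIC))
```

```text
case_knife scene [0.434, -0.29, 0.006] 0.68
case_knife scene [0.584, 0.144, 0.045] 0.62
screwdriver scene [0.629, 0.147, 0.047] 0.53
springbar_tool scene [0.583, 0.143, 0.045] 0.69
springbar_tool scene [0.308, -0.219, 0.004] 0.41
dp [-0.002, -0.0018, 0.1609] tw_z 0.002 | phi 1.439 pos [0.436, -0.2893, 0.2389]
```

View pics/s4.png

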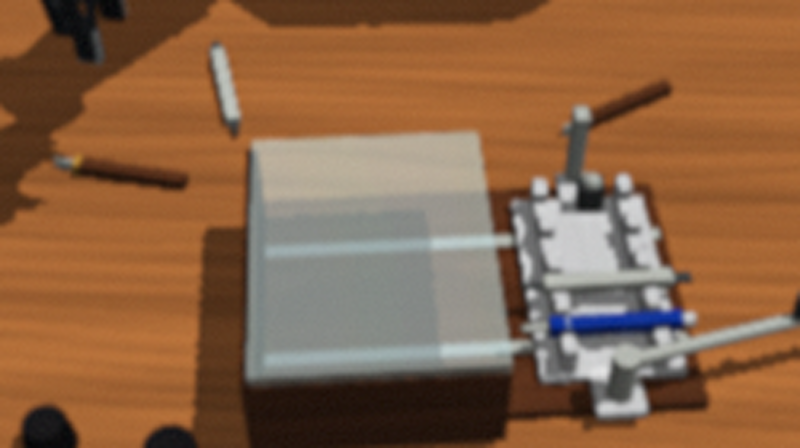

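Both tools are seated (silver at crop px (610,278), blue at (615,322)). The knife is at (130,172), and I'll grasp it.

carry_out(increments=[{"twist":[0,0,0],"dp":[-0.002,-0.002,0.06],"claw":0.4},{"twist":[0,0,0],"dp":[-0.002,-0.002,0.12],"claw":0.4},{"twist":[0,0,0],"dp":[-0.002,-0.002,0.145],"claw":0.4},{"twist":[0,0,0],"dp":[-0.002,-0.002,0.16],"claw":0.4},{"twist":[0,0,0],"dp":[-0.002,-0.002,0.16],"claw":0.4},{"twist":[0,0,0],"dp":[-0.002,-0.002,0.16],"claw":1},{"twist":[0,0,0],"dp":[-0.002,-0.002,0.16],"claw":1},{"twist":[0,0,0],"dp":[-0.002,-0.002,0.16],"claw":1},{"twist":[0,0,0],"dp":[-0.002,-0.002,0.16],"claw":1},{"twist":[0,0,0],"dp":[-0.002,-0.002,0.12],"claw":1},{"twist":[0,0,0],"dp":[-0.002,-0.002,0.06],"claw":1},{"twist":[0,0,0],"dp":[-0.002,-0.002,0.01],"claw":1}])

```text
time_s: 29.32
tcp_pos: [0.433, -0.2924, 0.2309]
eef_rot: [0.0, 0.753, 0.658, 0.0]
force: [0.4, -0.9, -0.4]
grip_width: 0.0114
grasp_force: 59.3
```

Run:
```python
from h import *
im,_=ctrl.get_image("scene"); pts("case_knife","scene",2)
go(.539,.1354,.23,1.691)
```

```text
case_knife scene [0.432, -0.29, 0.158] 0.62
case_knife scene [0.315, 0.181, 0.003] 0.46
dp [0.4397, 0.0453, 0.0067] tw_z -0.254 | phi 1.437 pos [0.4353, -0.2943, 0.2367]
```

carry_out(increments=[{"twist":[0,0,-0.05],"dp":[0.05,0.005,0],"claw":1},{"twist":[0,0,-0.1],"dp":[0.1,0.01,0],"claw":1},{"twist":[0,0,-0.15],"dp":[0.15,0.015,0],"claw":1},{"twist":[0,0,-0.2],"dp":[0.2,0.02,0],"claw":1},{"twist":[0,0,-0.25],"dp":[0.25,0.026,0],"claw":1},{"twist":[0,0,-0.254],"dp":[0.3,0.031,0],"claw":1},{"twist":[0,0,-0.254],"dp":[0.35,0.036,0],"claw":1},{"twist":[0,0,-0.254],"dp":[0.4,0.041,0],"claw":1},{"twist":[0,0,-0.254],"dp":[0.44,0.045,0],"claw":1},{"twist":[0,0,-0.254],"dp":[0.44,0.045,0],"claw":1},{"twist":[0,0,-0.254],"dp":[0.44,0.045,0],"claw":1}])

```text
time_s: 30.8
tcp_pos: [0.5361, 0.1373, 0.2277]
eef_rot: [-0.0, 0.663, 0.748, -0.001]
force: [-0.9, -0.1, -2.2]
grip_width: 0.0119
grasp_force: 59.3
```

Run:
```python
from h import *
print(ctrl.state()["grip_width"])
for n in("top","scene"):
    im,_=ctrl.get_image(n); pts("case_knife",n,2)
go(.539,.1354,.12,1.691)
```

```text
0.011903612115378076
case_knife top [0.536, 0.138, 0.155] 0.43
case_knife scene [0.537, 0.14, 0.156] 0.66
case_knife scene [0.313, 0.18, 0.008] 0.37
dp [-0.0014, 0.0024, 0.1088] tw_z -0.002 | phi 1.689 pos [0.5364, 0.1366, 0.2288]
```

carry_out(increments=[{"twist":[0,0,0],"dp":[-0.002,0.002,0.05],"claw":1},{"twist":[0,0,0],"dp":[-0.002,0.002,0.08],"claw":1},{"twist":[0,0,0],"dp":[-0.002,0.002,0.097],"claw":1},{"twist":[0,0,0],"dp":[-0.002,0.002,0.105],"claw":1},{"twist":[0,0,0],"dp":[-0.002,0.002,0.108],"claw":1},{"twist":[0,0,0],"dp":[-0.002,0.002,0.11],"claw":1},{"twist":[0,0,0],"dp":[-0.002,0.002,0.11],"claw":1}])

```text
time_s: 31.88
tcp_pos: [0.5396, 0.136, 0.1209]
eef_rot: [0.001, 0.663, 0.748, 0.001]
force: [-1.4, -0.1, 4.7]
grip_width: 0.0117
grasp_force: 59.9
```

carry_out(increments=[{"twist":[0,0,0],"dp":[0,0,0],"claw":0.65},{"twist":[0,0,0],"dp":[0,0,0],"claw":0.65},{"twist":[0,0,0],"dp":[0,0,0],"claw":0.65},{"twist":[0,0,0],"dp":[0,0,-0.03],"claw":0.65},{"twist":[0,0,0],"dp":[0,0,-0.08],"claw":0.65},{"twist":[0,0,0],"dp":[0,0,-0.12],"claw":0.5},{"twist":[0,0,0],"dp":[-0.05,-0.05,-0.12],"claw":0.5},{"twist":[0,0,0],"dp":[-0.1,-0.1,-0.12],"claw":0.5},{"twist":[0,0,0],"dp":[-0.15,-0.15,-0.12],"claw":0.5},{"twist":[0,0,0],"dp":[-0.15,-0.15,-0.12],"claw":0.5}])

```text
time_s: 33.12
tcp_pos: [0.406, -0.0326, 0.2388]
eef_rot: [0.0, 0.664, 0.747, -0.0]
force: [0.2, -0.1, 0.8]
grip_width: 0.0424
grasp_force: 0.0
```

Run:
```python
from h import *
print(phi(),ctrl.state()["tcp_pos"])
for n in("top","scene"):
    im,_=ctrl.get_image(n)
    for q,k in(("screwdriver",1),("springbar_tool",2),("case_knife",2),("keeper_knob",1),("carriage_handle",1)): pts(q,n,k)
    if n=="top": A=cv2.resize(im[140:270,180:300],None,fx=3.3,fy=4.4,interpolation=cv2.INTER_CUBIC)
cv2.imwrite("pics/m5.png",np.hstack([A,cv2.resize(im[165:285,295:400],None,fx=3.7,fy=572/120,interpolation=cv2.INTER_CUBIC)]))
```

```text
1.6883215698454488 [ 0.40596909 -0.03262945  0.23882921]
screwdriver top [0.628, 0.148, 0.047] 0.73
springbar_tool top [0.586, 0.142, 0.047] 0.72
springbar_tool top [0.304, -0.222, 0.005] 0.63
case_knife top [0.543, 0.139, 0.048] 0.71
case_knife top [0.316, 0.18, 0.007] 0.67
keeper_knob top [0.631, 0.287, 0.095] 0.59
carriage_handle top [0.436, 0.12, 0.103] 0.81
screwdriver scene [0.63, 0.15, 0.045] 0.69
springbar_tool scene [0.584, 0.143, 0.044] 0.83
springbar_tool scene [0.307, -0.218, 0.009] 0.67
case_knife scene [0.317, 0.182, 0.005] 0.71
case_knife scene [0.54, 0.135, 0.047] 0.56
keeper_knob scene [0.626, 0.294, 0.093] 0.69
carriage_handle scene [0.583, 0.14, 0.042] 0.73
```

View pics/m5.png

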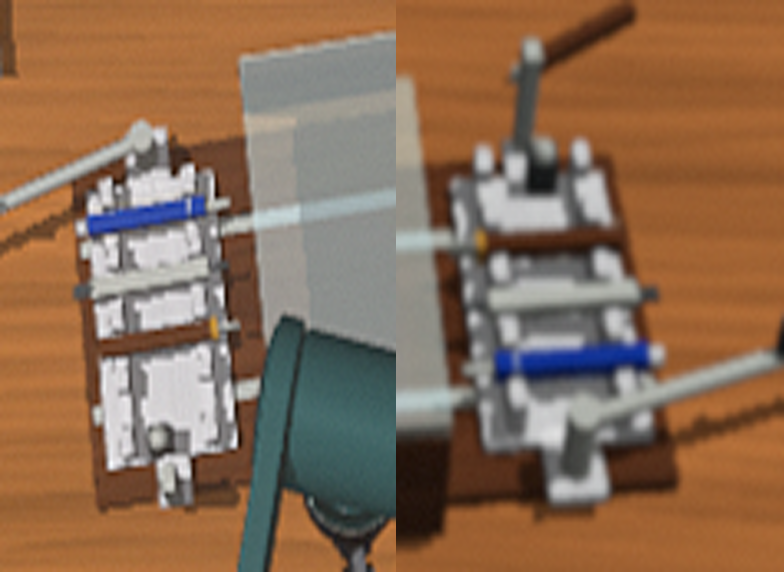

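All three tools lie seated in bays 1–3 at z ≈ 0.047 and roughly centred. Next is the keeper.

carry_out(increments=[{"twist":[0,0,0.18],"dp":[0.03,0.026,0],"claw":0.3},{"twist":[0,0,0.36],"dp":[0.06,0.052,0],"claw":0.3},{"twist":[0,0,0.54],"dp":[0.09,0.078,0],"claw":0.3},{"twist":[0,0,0.72],"dp":[0.12,0.104,0],"claw":0.3},{"twist":[0,0,0.9],"dp":[0.15,0.13,0],"claw":0.3},{"twist":[0,0,1.08],"dp":[0.18,0.156,0],"claw":0.3},{"twist":[0,0,1.26],"dp":[0.21,0.182,0],"claw":0.3},{"twist":[0,0,1.44],"dp":[0.24,0.208,0],"claw":0.3},{"twist":[0,0,1.62],"dp":[0.27,0.234,0],"claw":0.3},{"twist":[0,0,1.8],"dp":[0.296,0.258,0],"claw":0.3},{"twist":[0,0,1.98],"dp":[0.296,0.258,0],"claw":0.3},{"twist":[0,0,2.09],"dp":[0.296,0.258,0],"claw":0.3}])

```text
time_s: 35.22
tcp_pos: [0.6287, 0.2948, 0.2377]
eef_rot: [0.0, 0.98, -0.2, -0.001]
force: [-0.2, -0.7, 0.3]
grip_width: 0.0596
grasp_force: 0.0
```

carry_out(increments=[{"twist":[0,0,0],"dp":[0,0,0],"claw":0.3},{"twist":[0,0,0],"dp":[0,0,0],"claw":0.3}])

```text
time_s: 35.48
tcp_pos: [0.6285, 0.2939, 0.2386]
eef_rot: [0.0, 0.98, -0.197, -0.0]
force: [0.8, -0.3, -0.1]
grip_width: 0.0595
grasp_force: 0.0
```

Run:
```python
from h import *
go(.627,.292,.149,-.4)
```

```text
dp [-0.0006, 0.0023, 0.0896] tw_z 0.002 | phi -0.398 pos [0.6285, 0.2939, 0.2386]
```

carry_out(increments=[{"twist":[0,0,0],"dp":[-0.001,0.002,0.04],"claw":0.3},{"twist":[0,0,0],"dp":[-0.001,0.002,0.07],"claw":0.3},{"twist":[0,0,0],"dp":[-0.001,0.002,0.088],"claw":0.3},{"twist":[0,0,0],"dp":[-0.001,0.002,0.088],"claw":0.3},{"twist":[0,0,0],"dp":[-0.001,0.002,0.088],"claw":1},{"twist":[0,0,0],"dp":[-0.001,0.002,0.088],"claw":1},{"twist":[0,0,0],"dp":[-0.001,0.002,0.088],"claw":1},{"twist":[0,0,0],"dp":[-0.001,0.002,0.088],"claw":1},{"twist":[0,0,0],"dp":[-0.001,0.002,0.088],"claw":1}], force=40)

```text
time_s: 36.6
tcp_pos: [0.6274, 0.2923, 0.1528]
eef_rot: [-0.0, 0.98, -0.198, 0.001]
force: [-0.9, -1.3, 5.2]
grip_width: 0.012
grasp_force: 39.4
```

Run:
```python
from h import *
p=ctrl.state()["tcp_pos"]; a=phi(); H=np.array([.6775,.150]); r0=p[:2]-H
print(a,p,np.hypot(*r0), ctrl.state()["grip_width"])
t0=np.arctan2(r0[1],-r0[0])+.11; print("theta",t0)
for t in np.linspace(t0,0,16)[1:]:
    q=H+.15*np.array([-np.cos(t-.11),np.sin(t-.11)])-p[:2]
    print(round(t,2),np.round([q@[np.cos(a),np.sin(a)],q@[np.sin(a),-np.cos(a)]],3).tolist())
```

```text
-0.3992467637197383 [0.62740303 0.29231659 0.15275823] 0.1508764978238326 0.011955338849453824
theta 1.342331312049898
1.25 [-0.009, 0.01]
1.16 [-0.018, 0.02]
1.07 [-0.025, 0.031]
0.98 [-0.032, 0.043]
0.89 [-0.038, 0.055]
0.81 [-0.042, 0.068]
0.72 [-0.045, 0.081]
0.63 [-0.047, 0.094]
0.54 [-0.048, 0.107]
0.45 [-0.048, 0.121]
0.36 [-0.047, 0.134]
0.27 [-0.044, 0.147]
0.18 [-0.04, 0.16]
0.09 [-0.035, 0.173]
0.0 [-0.029, 0.185]
```

carry_out(increments=[{"twist":[0,0,0],"dp":[-0.009,0.01,0],"claw":1},{"twist":[0,0,0],"dp":[-0.018,0.02,0],"claw":1},{"twist":[0,0,0],"dp":[-0.025,0.031,0],"claw":1},{"twist":[0,0,0],"dp":[-0.032,0.043,0],"claw":1},{"twist":[0,0,0],"dp":[-0.038,0.055,0],"claw":1},{"twist":[0,0,0],"dp":[-0.042,0.068,0],"claw":1},{"twist":[0,0,0],"dp":[-0.045,0.081,0],"claw":1},{"twist":[0,0,0],"dp":[-0.047,0.094,0],"claw":1},{"twist":[0,0,0],"dp":[-0.048,0.107,0],"claw":1},{"twist":[0,0,0],"dp":[-0.048,0.121,0],"claw":1},{"twist":[0,0,0],"dp":[-0.047,0.134,0],"claw":1},{"twist":[0,0,0],"dp":[-0.044,0.147,0],"claw":1}])

```text
time_s: 38.1
tcp_pos: [0.5266, 0.1751, 0.1524]
eef_rot: [-0.001, 0.98, -0.198, -0.003]
force: [-11.0, 2.5, 12.1]
grip_width: 0.0118
grasp_force: 40.6
```

Run:
```python
from h import *
ctrl.get_image("scene"); pts("keeper_knob","scene",1)
s=ctrl.state();p=s["tcp_pos"]; a=phi(); H=np.array([.6775,.150]); r0=p[:2]-H
print(a,p,np.hypot(*r0), s["grip_width"],s["force"])
t0=np.arctan2(r0[1],-r0[0])+.11; print("theta",t0)
for t in np.linspace(t0,-.03,8)[1:]:
    q=H+.15*np.array([-np.cos(t-.11),np.sin(t-.11)])-p[:2]
    print(round(t,2),np.round([q@[np.cos(a),np.sin(a)],q@[np.sin(a),-np.cos(a)]],3).tolist())
```

```text
keeper_knob scene [0.532, 0.176, 0.092] 0.71
-0.3998251087371273 [0.52640961 0.17384183 0.15240668] 0.15295992130771652 0.01222389171966345 [-10.65546509   1.97131882  13.37442447]
theta 0.2665079303112255
0.22 [0.005, 0.005]
0.18 [0.006, 0.011]
0.14 [0.009, 0.017]
0.1 [0.011, 0.023]
0.05 [0.014, 0.029]
0.01 [0.017, 0.035]
-0.03 [0.02, 0.04]
```

carry_out(increments=[{"twist":[0,0,0],"dp":[0.004,0.005,0],"claw":1},{"twist":[0,0,0],"dp":[0.006,0.011,0],"claw":1},{"twist":[0,0,0],"dp":[0.009,0.017,0],"claw":1},{"twist":[0,0,0],"dp":[0.011,0.023,0],"claw":1},{"twist":[0,0,0],"dp":[0.014,0.029,0],"claw":1},{"twist":[0,0,0],"dp":[0.017,0.035,0],"claw":1},{"twist":[0,0,0],"dp":[0.017,0.035,0],"claw":1}])

```text
time_s: 39.08
tcp_pos: [0.5261, 0.136, 0.1523]
eef_rot: [0.0, 0.98, -0.198, -0.007]
force: [-18.9, 2.9, 18.0]
grip_width: 0.0118
grasp_force: 41.3
```

Run:
```python
from h import *
ctrl.get_image("scene"); pts("keeper_knob","scene",1);pts("keeper_hinge","scene",1);pts("carriage_handle","scene",1)
s=ctrl.state();p=s["tcp_pos"]; a=phi(); H=np.array([.6775,.150]); r0=p[:2]-H
print(a,p,np.hypot(*r0), s["grip_width"],s["force"])
print("theta",np.arctan2(r0[1],-r0[0])+.11)
```

```text
keeper_knob scene [0.526, 0.136, 0.092] 0.71
keeper_hinge scene [0.68, 0.14, 0.065] 0.75
carriage_handle scene [0.526, 0.14, 0.09] 0.71
-0.39867738744521 [0.52613059 0.13603479 0.15225849] 0.15201225301979002 0.011598367061580088 [-18.3571243    2.28449703  18.20243703]
theta 0.018001281611378553
```

carry_out(increments=[{"twist":[0,0,0],"dp":[0,0,0],"claw":0.7},{"twist":[0,0,0],"dp":[0,0,0],"claw":0.7},{"twist":[0,0,0],"dp":[0,0,0],"claw":0.7},{"twist":[0,0,0],"dp":[0,0,0],"claw":0.7},{"twist":[0,0,0],"dp":[0,0,-0.05],"claw":0.7},{"twist":[0,0,0],"dp":[-0.06,0,-0.1],"claw":0.7},{"twist":[0,0,0],"dp":[-0.11,0,-0.1],"claw":0.7},{"twist":[0,0,0],"dp":[-0.15,0,-0.1],"claw":0.7},{"twist":[0,0,0],"dp":[-0.15,0,-0.1],"claw":0.7}])

```text
time_s: 40.4
tcp_pos: [0.3913, 0.1942, 0.2513]
eef_rot: [-0.0, 0.98, -0.197, 0.0]
force: [-0.1, 0.5, -0.3]
grip_width: 0.0255
grasp_force: 0.0
```

Run:
```python
from h import *
for k in range(2):
  for n in("top","scene"):
    im,_=ctrl.get_image(n)
    for q in("keeper_hinge","keeper_knob","carriage_handle","carriage_mid"): pts(q,n,1)
    if n=="top": A=cv2.resize(im[140:270,180:300],None,fx=3.3,fy=4.4,interpolation=cv2.INTER_CUBIC)
cv2.imwrite("pics/m6.png",np.hstack([A,cv2.resize(im[165:285,295:400],None,fx=3.7,fy=572/120,interpolation=cv2.INTER_CUBIC)]))
go(.436,.123,.24,.11)
```

```text
keeper_hinge top [0.677, 0.14, 0.06] 0.6
keeper_knob top [0.532, 0.136, 0.092] 0.66
carriage_handle top [0.433, 0.11, 0.099] 0.93
carriage_mid top [0.564, 0.13, 0.022] 0.56
keeper_hinge scene [0.679, 0.139, 0.064] 0.86
keeper_knob scene [0.529, 0.137, 0.093] 0.71
carriage_handle scene [0.431, 0.116, 0.102] 0.76
carriage_mid scene [0.56, 0.125, 0.022] 0.7
keeper_hinge top [0.678, 0.139, 0.065] 0.9
keeper_knob top [0.531, 0.134, 0.096] 0.75
carriage_handle top [0.436, 0.11, 0.097] 0.8
carriage_mid top [0.561, 0.129, 0.019] 0.98
keeper_hinge scene [0.678, 0.141, 0.066] 0.75
keeper_knob scene [0.526, 0.136, 0.094] 0.54
carriage_handle scene [0.432, 0.113, 0.106] 0.92
carriage_mid scene [0.56, 0.125, 0.019] 0.73
dp [0.067, 0.0482, 0.0109] tw_z -0.509 | phi -0.399 pos [0.393, 0.1935, 0.2509]
```

View pics/m6.png

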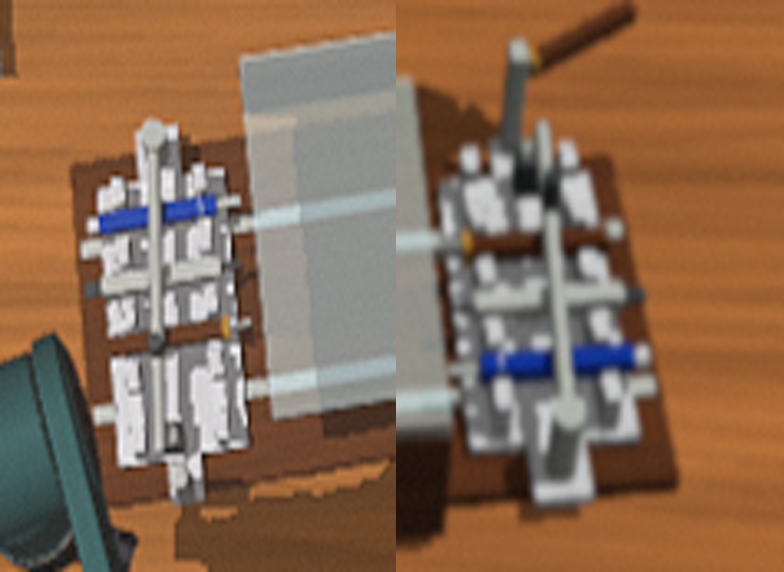

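The bar end is still beside the catch, at about 0.085 rad, and the carriage has crept in about 10 mm. I'll regrip the knob square to the bar and push it in slowly.

carry_out(increments=[{"twist":[0,0,-0.17],"dp":[0.05,0,0],"claw":0.5},{"twist":[0,0,-0.34],"dp":[0.1,0,0],"claw":0.5},{"twist":[0,0,-0.51],"dp":[0.148,0,0],"claw":0.5},{"twist":[0,0,-0.51],"dp":[0.148,0,0.03],"claw":0.5},{"twist":[0,0,-0.51],"dp":[0.148,0,0.06],"claw":0.5},{"twist":[0,0,-0.51],"dp":[0.148,0,0.09],"claw":0.5},{"twist":[0,0,-0.51],"dp":[0.148,0,0.1],"claw":0.5},{"twist":[0,0,-0.51],"dp":[0.148,0,0.1],"claw":1},{"twist":[0,0,-0.51],"dp":[0.148,0,0.1],"claw":1},{"twist":[0,0,-0.51],"dp":[0.148,0,0.1],"claw":1},{"twist":[0,0,-0.51],"dp":[0.148,0,0.1],"claw":1}], force=20)

```text
time_s: 42.78
tcp_pos: [0.53, 0.1361, 0.1522]
eef_rot: [-0.0, 0.998, 0.055, 0.001]
force: [-0.1, 0.3, 1.9]
grip_width: 0.013
grasp_force: 20.8
```

carry_out(increments=[{"twist":[0,0,0],"dp":[0,0.001,0],"claw":1},{"twist":[0,0,0],"dp":[0,0.002,0],"claw":1},{"twist":[0,0,0],"dp":[0,0.003,0],"claw":1},{"twist":[0,0,0],"dp":[0,0.004,0],"claw":1}])

```text
time_s: 43.28
tcp_pos: [0.5302, 0.1339, 0.1522]
eef_rot: [-0.002, 0.998, 0.056, 0.001]
force: [-1.1, 6.6, 5.0]
grip_width: 0.0127
grasp_force: 21.2
```

carry_out(increments=[{"twist":[0,0,0],"dp":[0,0.001,0],"claw":1},{"twist":[0,0,0],"dp":[0,0.002,0],"claw":1},{"twist":[0,0,0],"dp":[0,0.003,0],"claw":1},{"twist":[0,0,0],"dp":[0,0.004,0],"claw":1}])

```text
time_s: 43.78
tcp_pos: [0.5306, 0.13, 0.1522]
eef_rot: [-0.002, 0.998, 0.056, 0.001]
force: [-1.4, 7.1, 5.4]
grip_width: 0.0128
grasp_force: 21.2
```

carry_out(increments=[{"twist":[0,0,0],"dp":[0,0.001,0],"claw":1},{"twist":[0,0,0],"dp":[0,0.002,0],"claw":1},{"twist":[0,0,0],"dp":[0,0.003,0],"claw":1},{"twist":[0,0,0],"dp":[0,0.004,0],"claw":1}])

```text
time_s: 44.28
tcp_pos: [0.531, 0.126, 0.1521]
eef_rot: [-0.002, 0.998, 0.056, 0.001]
force: [-2.3, 7.1, 5.2]
grip_width: 0.0129
grasp_force: 21.2
```

Run:
```python
from h import *
for n in("top","scene"):
    ctrl.get_image(n)
    for q in("keeper_hinge","carriage_handle","carriage_mid","bay0"): pts(q,n,1)
s=ctrl.state();print(phi(),s["tcp_pos"],s["force"])
```

```text
keeper_hinge top [0.68, 0.132, 0.065] 0.48
carriage_handle top [0.436, 0.103, 0.102] 0.78
carriage_mid top [0.563, 0.119, 0.018] 0.94
bay0 top [0.54, 0.113, 0.042] 0.92
keeper_hinge scene [0.677, 0.129, 0.064] 0.79
carriage_handle scene [0.434, 0.103, 0.102] 0.85
carriage_mid scene [0.558, 0.117, 0.024] 0.58
bay0 scene [0.585, 0.12, 0.041] 0.97
0.11145348879465276 [0.53104927 0.12578268 0.15214695] [-0.88434641  6.86896093  5.845049  ]
```

The keeper is held at the start of the ball, and about 7 N just drags the carriage. I'll grip the knob harder and turn the tool with the bar, so the torque carries it past the ball without dragging the carriage.

carry_out(increments=[{"twist":[0,0,0],"dp":[0,-0.001,0],"claw":1},{"twist":[0,0,0],"dp":[0,-0.001,0],"claw":1},{"twist":[0,0,-0.05],"dp":[0,0,0],"claw":1},{"twist":[0,0,-0.1],"dp":[0,0.002,0],"claw":1},{"twist":[0,0,-0.15],"dp":[0,0.004,0],"claw":1},{"twist":[0,0,-0.2],"dp":[0,0.007,0],"claw":1},{"twist":[0,0,-0.25],"dp":[0,0.01,0],"claw":1},{"twist":[0,0,-0.28],"dp":[0,0.012,0],"claw":1},{"twist":[0,0,-0.28],"dp":[0,0.012,0],"claw":1}], force=110)

```text
time_s: 45.9
tcp_pos: [0.533, 0.1132, 0.1525]
eef_rot: [-0.001, 0.981, 0.194, 0.002]
force: [14.7, 10.4, 1.2]
grip_width: 0.0086
grasp_force: 109.4
```

Run:
```python
from h import *
for n in("top","scene"):
    ctrl.get_image(n)
    for q in("keeper_hinge","carriage_handle","carriage_mid"): pts(q,n,1)
s=ctrl.state();print(phi(),s["tcp_pos"],s["force"],s["ft_torque"])
```

```text
keeper_hinge top [0.681, 0.13, 0.061] 0.47
carriage_handle top [0.437, 0.102, 0.099] 0.91
carriage_mid top [0.565, 0.116, 0.018] 0.57
keeper_hinge scene [0.679, 0.13, 0.063] 0.83
carriage_mid scene [0.56, 0.114, 0.02] 0.87
0.3908833987845247 [0.53300842 0.11292717 0.15248794] [2.55919018 4.95281418 2.10861281] [ 1.22604379 -1.25064513  0.37571116]
```

carry_out(increments=[{"twist":[0,0,0],"dp":[0,0,0],"claw":0.6},{"twist":[0,0,0],"dp":[0,0,0],"claw":0.6},{"twist":[0,0,0],"dp":[0,0,0],"claw":0.6},{"twist":[0,0,0],"dp":[0,0,-0.05],"claw":0.6},{"twist":[0,0,0],"dp":[-0.05,0,-0.09],"claw":0.6},{"twist":[0,0,0],"dp":[-0.1,0,-0.09],"claw":0.6},{"twist":[0,0,0],"dp":[-0.15,0,-0.09],"claw":0.6},{"twist":[0,0,0],"dp":[-0.19,0,-0.09],"claw":0.6},{"twist":[0,0,0],"dp":[-0.19,0,-0.09],"claw":0.6}], force=40)

```text
time_s: 47.42
tcp_pos: [0.3545, 0.039, 0.2407]
eef_rot: [0.0, 0.981, 0.193, 0.0]
force: [0.3, -0.0, -0.5]
grip_width: 0.034
grasp_force: 0.0
```

Run:
```python
from h import *
for k in range(2):
  for n in("top","scene"):
    im,_=ctrl.get_image(n)
    for q in("keeper_hinge","keeper_knob","carriage_handle","carriage_mid"): pts(q,n,1)
    if n=="top": A=cv2.resize(im[140:270,180:300],None,fx=3.3,fy=4.4,interpolation=cv2.INTER_CUBIC)
for q in("screwdriver","springbar_tool","case_knife"): pts(q,"scene")
cv2.imwrite("pics/m7.png",np.hstack([A,cv2.resize(im[165:285,295:400],None,fx=3.7,fy=572/120,interpolation=cv2.INTER_CUBIC)]))
go(.436,.101,.24,.11)
```

```text
keeper_hinge top [0.681, 0.13, 0.061] 0.77
keeper_knob top [0.535, 0.108, 0.096] 0.78
carriage_handle top [0.438, 0.101, 0.101] 0.97
carriage_mid top [0.566, 0.118, 0.021] 0.62
keeper_hinge scene [0.681, 0.127, 0.062] 0.87
keeper_knob scene [0.529, 0.113, 0.093] 0.69
carriage_handle scene [0.435, 0.102, 0.105] 0.66
carriage_mid scene [0.559, 0.117, 0.02] 0.75
keeper_hinge top [0.679, 0.127, 0.063] 0.78
keeper_knob top [0.535, 0.112, 0.097] 0.9
carriage_handle top [0.439, 0.101, 0.102] 0.76
carriage_mid top [0.563, 0.116, 0.018] 0.77
keeper_hinge scene [0.676, 0.132, 0.064] 0.66
keeper_knob scene [0.53, 0.114, 0.091] 0.87
carriage_handle scene [0.434, 0.104, 0.1] 0.84
carriage_mid scene [0.563, 0.115, 0.021] 0.97
screwdriver scene [0.63, 0.128, 0.043] 0.61
springbar_tool scene [0.585, 0.121, 0.044] 0.65
springbar_tool scene [0.312, -0.218, 0.008] 0.62
case_knife scene [0.543, 0.119, 0.049] 0.64
case_knife scene [0.314, 0.18, 0.005] 0.56
dp [0.097, -0.0264, 0.0009] tw_z 0.281 | phi 0.391 pos [0.3563, 0.0397, 0.2409]
```

View pics/m7.png

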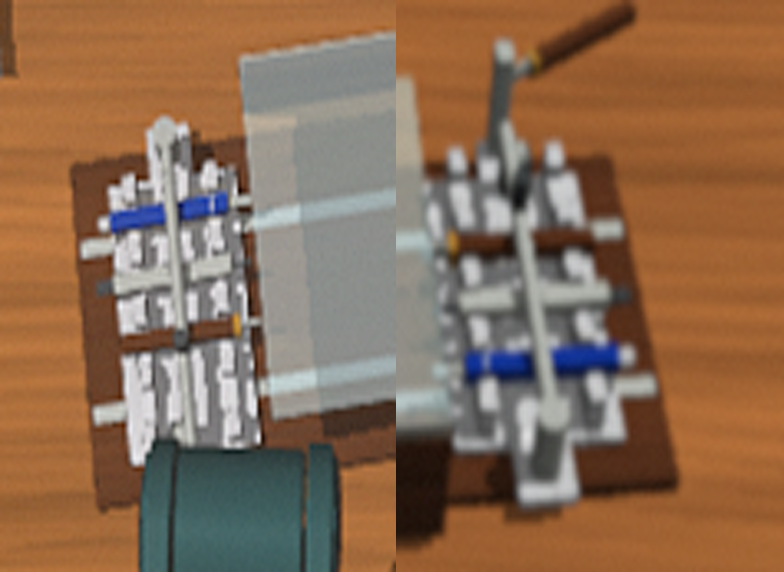

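The bar now lines up with the handle (knob on the hinge–handle line, about 0 rad) and covers the catch. The carriage is at about 0.022. Next I'll grip the handle and push home.

carry_out(increments=[{"twist":[0,0,0.14],"dp":[0.045,-0.013,0],"claw":0.3},{"twist":[0,0,0.281],"dp":[0.095,-0.027,0],"claw":0.3},{"twist":[0,0,0.281],"dp":[0.095,-0.027,0],"claw":0.3},{"twist":[0,0,0.281],"dp":[0.095,-0.027,0.05],"claw":0.3},{"twist":[0,0,0.281],"dp":[0.095,-0.027,0.1],"claw":0.3},{"twist":[0,0,0.281],"dp":[0.095,-0.027,0.1],"claw":0.3},{"twist":[0,0,0.281],"dp":[0.095,-0.027,0.1],"claw":1},{"twist":[0,0,0.281],"dp":[0.095,-0.027,0.1],"claw":1},{"twist":[0,0,0.281],"dp":[0.095,-0.027,0.1],"claw":1},{"twist":[0,0,0.281],"dp":[0.095,-0.027,0.1],"claw":1}], force=50)

```text
time_s: 49.82
tcp_pos: [0.4353, 0.1013, 0.1437]
eef_rot: [-0.0, 0.998, 0.055, 0.002]
force: [-0.7, 1.8, 7.3]
grip_width: 0.0135
grasp_force: 49.7
```

carry_out(increments=[{"twist":[0,0,0],"dp":[0,0.01,0],"claw":1},{"twist":[0,0,0],"dp":[0,0.02,0],"claw":1},{"twist":[0,0,0],"dp":[0,0.03,0],"claw":1},{"twist":[0,0,0],"dp":[0,0.04,0],"claw":1},{"twist":[0,0,0],"dp":[0,0.05,0],"claw":1},{"twist":[0,0,0],"dp":[0,0.06,0],"claw":1}])

```text
time_s: 50.58
tcp_pos: [0.4417, 0.0427, 0.1437]
eef_rot: [-0.002, 0.998, 0.055, 0.002]
force: [-1.1, 6.7, 7.6]
grip_width: 0.0136
grasp_force: 50.0
```

carry_out(increments=[{"twist":[0,0,0],"dp":[0,0.01,0],"claw":1},{"twist":[0,0,0],"dp":[0,0.02,0],"claw":1},{"twist":[0,0,0],"dp":[0,0.03,0],"claw":1},{"twist":[0,0,0],"dp":[0,0.04,0],"claw":1},{"twist":[0,0,0],"dp":[0,0.05,0],"claw":1},{"twist":[0,0,0],"dp":[0,0.06,0],"claw":1},{"twist":[0,0,0],"dp":[0,0.07,0],"claw":1}])

```text
time_s: 51.45
tcp_pos: [0.4493, -0.027, 0.1437]
eef_rot: [-0.002, 0.998, 0.055, 0.002]
force: [-2.3, 7.4, 7.8]
grip_width: 0.0134
grasp_force: 50.1
```

carry_out(increments=[{"twist":[0,0,0],"dp":[0,0.005,0],"claw":1},{"twist":[0,0,0],"dp":[0,0.01,0],"claw":1},{"twist":[0,0,0],"dp":[0,0.015,0],"claw":1},{"twist":[0,0,0],"dp":[0,0.018,0],"claw":1},{"twist":[0,0,0],"dp":[0,0.018,0],"claw":1}])

```text
time_s: 52.08
tcp_pos: [0.4513, -0.0453, 0.1437]
eef_rot: [-0.001, 0.998, 0.055, 0.002]
force: [-1.8, 4.6, 8.0]
grip_width: 0.0133
grasp_force: 50.1
```

carry_out(increments=[{"twist":[0,0,0],"dp":[0,0.002,0],"claw":1},{"twist":[0,0,0],"dp":[0,0.004,0],"claw":1},{"twist":[0,0,0],"dp":[0,0.004,0],"claw":1}])

```text
time_s: 52.45
tcp_pos: [0.4515, -0.0467, 0.1437]
eef_rot: [-0.004, 0.998, 0.056, 0.002]
force: [-3.4, 14.9, 9.7]
grip_width: 0.0135
grasp_force: 50.3
```

carry_out(increments=[{"twist":[0,0,0],"dp":[0,0.002,0],"claw":1},{"twist":[0,0,0],"dp":[0,0.003,0],"claw":1},{"twist":[0,0,0],"dp":[0,0.003,0],"claw":1}])

```text
time_s: 52.82
tcp_pos: [0.4515, -0.0472, 0.1437]
eef_rot: [-0.007, 0.998, 0.056, 0.002]
force: [-3.2, 24.0, 11.4]
grip_width: 0.0134
grasp_force: 51.7
```

carry_out(increments=[{"twist":[0,0,0],"dp":[0,-0.005,0],"claw":1},{"twist":[0,0,0],"dp":[0,-0.005,0],"claw":0.5},{"twist":[0,0,0],"dp":[0,-0.005,0],"claw":0.5},{"twist":[0,0,0],"dp":[0,-0.005,0],"claw":0.5},{"twist":[0,0,0],"dp":[0,-0.005,-0.05],"claw":0.5},{"twist":[0,0,0],"dp":[-0.04,-0.005,-0.1],"claw":0.5},{"twist":[0,0,0],"dp":[-0.1,-0.005,-0.12],"claw":0.5},{"twist":[0,0,0],"dp":[-0.15,-0.005,-0.12],"claw":0.5},{"twist":[0,0,0],"dp":[-0.15,-0.005,-0.12],"claw":0.5}])

```text
time_s: 53.95
tcp_pos: [0.2992, -0.0649, 0.2613]
eef_rot: [0.001, 0.999, 0.053, 0.001]
force: [0.9, -0.1, -1.2]
grip_width: 0.0427
grasp_force: 0.0
```

Run:
```python
from h import *
for k in range(2):
  for n in("top","scene"):
    im,_=ctrl.get_image(n)
    for q in("keeper_hinge","keeper_knob","carriage_handle","carriage_mid"): pts(q,n,1)
    if n=="top": A=cv2.resize(im[140:270,230:350],None,fx=3.3,fy=4.4,interpolation=cv2.INTER_CUBIC)
for q in("screwdriver","springbar_tool","case_knife"): pts(q,"scene")
cv2.imwrite("pics/m8.png",np.hstack([A,cv2.resize(im[165:285,220:325],None,fx=3.7,fy=572/120,interpolation=cv2.INTER_CUBIC)]))
print(ctrl.state()["time_s"],ctrl.state()["tcp_pos"])
```

```text
keeper_knob top [0.764, -0.193, -0.001] 0.44
carriage_handle top [0.452, -0.048, 0.101] 0.69
carriage_handle scene [0.449, -0.046, 0.106] 0.39
keeper_hinge top [0.604, 0.496, -0.003] 0.65
carriage_handle top [0.453, -0.05, 0.096] 0.56
carriage_mid top [0.605, 0.493, -0.001] 0.56
carriage_handle scene [0.451, -0.044, 0.104] 0.39
springbar_tool scene [0.449, -0.046, 0.108] 0.65
springbar_tool scene [0.308, -0.219, 0.007] 0.46
case_knife scene [0.314, 0.178, 0.004] 0.46
55.1 [ 0.30120217 -0.06471449  0.26091897]
```

View pics/m8.png

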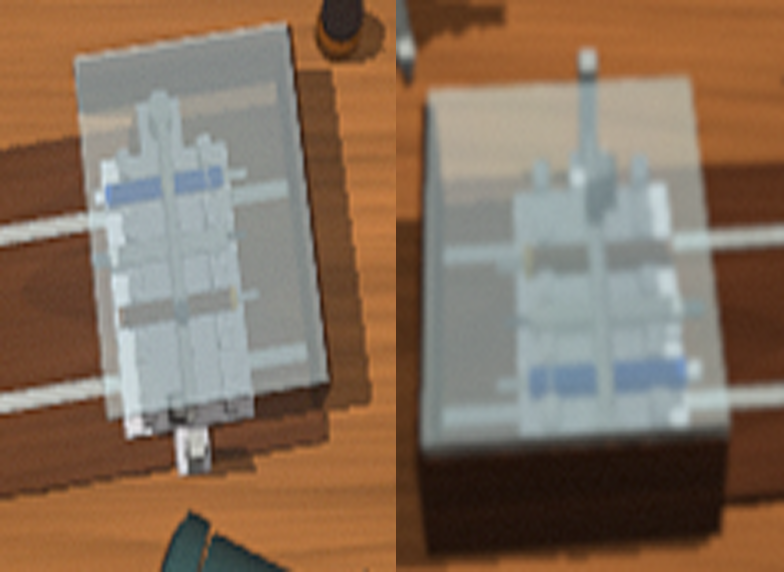

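The carriage is home: 0.172 m of travel and a hard stop. The bar is in line with the handle (top crop px (165,110) to (190,440)), and all three tools are in their bays.

```bash
python3 -c "
from station import ctrl
print(ctrl.finish_job())"
```

```text
the job is handed in; nothing more can be done
None
```

I handed the job in: the screwdriver, spring bar tool and case knife lie in bays 3, 2 and 1 (no pin vise was on the bench), the keeper bar looks shut past its catch, and the carriage is home against its stop; no verdict came back.

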